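# Torque the arbor nut of the gem lap

## Robot

A 6-joint arm with a two-finger parallel gripper is mounted at the origin on the work surface. World frame = base frame: x ahead of the robot, y to its left, z up, the work surface at z = 0. Lengths are in m, angles in degrees, forces in N, time in s.
With the tool pointing down it reaches from about 0.4 to 0.825 m from the base axis. Payload 7 kg.
Tool frame: the origin (TCP) lies midway between the tips of the shut fingers; the grasp point (between the pads) lies 19 mm behind it; z points along the fingers, y is the line along which they close (so a half turn about z gives the same grasp; the last joint's range is limited). The gripper opens to 88 mm and grips with 3 to 60 N. Pads are 19 mm wide; open, the fingers measure 130 mm over their backs; the gripper's body (78 mm by 193 mm) begins 47 mm behind the grasp point.
Start: joints at [82.913, 20.546, 0.682, 0, -70.136, -16.507], TCP at [0.27, 0.619, 0.227] pointing down, gripper open.
Joint ranges: [-176.03, 176.03], [-82.01, 121.73], [-58.28, 71.71], [-173.87, 95.51], [-174.79, -0.11], [-173.66, 173.66]. Speed limits (degrees/s): [136.94, 136.94, 172.46, 180, 180, 180].

## Interface

Orientations are given as [roll, pitch, yaw] about the fixed x, y, z axes, in that order (R = Rz(yaw) Ry(pitch) Rx(roll)).
In Python, from plant import r gives the robot as it stands. The module is installed in compiled form; this text tells all that it offers.
- The arm moves only by the tool play_rows, never from a script. Its argument "rows" is a list of rows, each an object with "slide": the shift along the tool's x, y, z as a fraction of full scale, a list of three; "delta_rot": the turn, a rotation vector about the tool's x, y, z as a fraction of full scale, a list of three; "fingers": the opening, from -1 (shut) to 1 (fully open). In form: [{"slide": [x, y, z], "delta_rot": [rx, ry, rz], "fingers": fingers}, ...]. A call has 1 to 8 rows; each row shifts and turns the commanded pose from where the row before left it, along the tool's axes as they then stand; what a row does not reach is not made up. Full scale, the value 1, is 0.15 m for a shift and 0.08 rad for a turn. A row lasts 1/8 s, in which the tool goes at most 62.5 mm and 10.7 degrees, less where a joint would pass 70% of its speed; a pose out of reach is approached as far as the arm can. A call with a number of a shift or a turn outside -1 to 1 is refused whole. A call with a gripper value outside its range is refused whole. The fingers move at their own pace and stop on an object; "squeeze" is the grip in N (left out, the last holds). Time passes only in rows, so rows that do not move let the fingers close. It gives the time, the measured TCP pose, the force, the opening and the grip force at its end, in the units of the state.
- r.get_state(): the state, without advancing time (a new reading comes with each control period).
- r.capture(name): name is "scene" or "side" or "wrist"; returns a dict with "image" (400x640x3 uint8, blue, green, red), "fx", "fy", "cx", "cy" (pixels), "R" (3x3) and "t" (3): a world point X has camera coordinates R X + t; the wrist camera has in their place "T_tool_cam" (4x4, takes a point from camera to tool coordinates, whose origin is the TCP and whose axes are the flange's). Camera axes: x right, y down, z forward; pixel columns grow to the right and rows downward; lengths in m; the calibration is good to about 2 mm. The wrist camera is an equidistant fisheye: a pixel r from the principal point sees the ray r / f radians off the axis. A picture is of the moment at which its call begins: read the wrist's pose just before it. There is no depth.
- r.close_job(): hands the job in; it is judged then, once.
The state is a dict: "time_s": time; "joints": joint angles; "qd": joint speeds; "joint_torque": joint torques, N m; "tcp_pos": TCP position; "eef_rot": TCP orientation; "contact_force": force on the tool from outside, world axes, zero at the start; "moment": the same for the moment, N m; "gripper_width": finger opening in m; "gripper_force": force on a finger pad.
Only numpy, scipy, OpenCV 4.12 (cv2) and the standard library are available. Lean on these libraries where they do the work, as an engineer would, in place of code of your own. Each camera call takes 0.05 s, during which the arm holds its last target. There are 200 camera calls.

## Task

The diamond disc on the flat-lap gem grinder is only finger-tight. Take the click wrench from the cork mat, fit its ring fully down over the grinder's arbor nut and tighten clockwise until the wrench breaks over at its pivot, easing off at once rather than driving the pivot on to its stop; do not bear down hard on the grinder or prise the nut sideways. Then lift the wrench off and lay it down gently, flat on the cork mat again, leaving everything else where it is.

Things in the scene. Friction and masses are not known exactly. Their poses are not given: they have to be found in the camera images.
- wrench: Click wrench handle, with black ribbed grip, lying flat on the mat; 276 mm, about 0.4 kg over all. Origin: on its flat underside, under the grip's front end, near the balance point, where to hold it; x along the handle towards the ring, z up. Grip 26 wide, 24 high, from 105 mm behind the origin to 13 ahead; then steel tube, 18 wide, top 20 mm above the underside, to the pivot at x = 124 mm.
- ring (a point): Centre of the underside of the ring end (41 mm across, 20 high, level with the handle's underside), 150 mm ahead of the wrench origin while straight. Its six-sided hole goes right through, 25.2 mm across flats, one flat facing along the ring's x (the wrench's x while straight): fits the nut every 60 deg with 5 deg of play either way, and binds on it until the pull is eased off fully.
- breakover (a joint): The wrench's click hinge, rad. 0 = straight, held so by a spring up to the set torque (0.9 N m at the pivot: some 8 N across the grip, 1.1 N m on the nut); then it gives, ever more easily, the handle running ahead of the ring end clockwise seen from above, to a stop at 0.30. Springs back to 0 when eased. Works clockwise only. Pivot 26 mm behind the ring's centre.
- nut: Six-sided steel arbor nut, 24 mm across flats, 18 high, top 2.5 mm chamfered; a 15 mm stud stands 9 mm above it. Origin: centre of its underside, on the flange; z up, x square to a flat. Turns with 0.3 N m drag, clockwise from above to tighten, 0.3 to 0.7 rad until solid (not known beforehand); does not rise or sink. With the ring fully down, the ring point lies at this origin.
- nut_corner (a point): A corner of the nut, 14 mm from its axis, at mid height.
- flange: Round aluminium clamp flange under the nut, 52 mm across, 8 mm thick; origin: centre of its underside, on the disc.
- lap: The gem grinder, fixed: grey box 240 mm (x) by 220 (y), deck at 106 mm height; at its middle a 152 mm steel disc, top at 124 mm, the flange up to 132 and the nut up to 150 mm. Origin: middle of its underside; knob and switch face -x.
- mat: Cork mat, 320 mm (x) by 200 mm (y), 4 mm thick, fixed; origin: middle of its underside. The wrench lies on its -y half, the spanner and a stone near its +y edge.
- spanner: Plain small flat spanner, 130 mm long, on the mat; leave alone. Origin: middle of its underside.
- stone_a: Small faceted stone, 42 mm across, 28 mm high, on the mat; leave alone. Origin: centre of its underside.
- jar: Clear jar with a metal lid, 64 mm across, 85 mm high; leave alone. Origin: centre of its underside.
- dish: White dish, 100 mm across, 35 mm high; leave alone. Origin: centre of its underside.

How it is judged (in metres and radians):
On the way, in this order (a step that is already met when the one before it is completed fails the run):
1. the ring is fully down over the arbor nut (distance between ring and nut below 0.003 m and angle between the z axis of ring and the z axis of nut, either way round below 0.06 rad), for 0.1 s.
2. the wrench breaks over at its pivot on the nut, the nut turned tight (value of joint breakover above 0.08 rad and distance between ring and nut below 0.005 m and distance of nut_corner from where it was at the start of the episode above 0.003 m).
At the end, for the whole second after the job is handed in: The wrench has broken over once on the nut, which stays turned tight, and now lies released, at rest and flat (within 0.08 rad) on the cork mat, its grip and its ring within the mat's edges, its pivot sprung back straight (z of wrench in the frame of mat between -0.002 and 0.01 m and x of wrench in the frame of mat between -0.15 and 0.15 m and y of wrench in the frame of mat between -0.09 and 0.09 m and x of ring in the frame of mat between -0.17 and 0.17 m and y of ring in the frame of mat between -0.11 and 0.11 m and angle between wrench's own z axis and vertical below 0.08 rad and value of joint breakover below 0.05 rad and linear speed of wrench below 0.02 m/s and distance of nut_corner from where it was at the start of the episode above 0.003 m); the robot touches nothing.
It fails at once if the break-over pivot is driven on to its stop (over 0.26 of 0.30 rad) (value of joint breakover above 0.26 rad).
It fails at once if the ring is pressed down on the flange with more than 30 N (contact force between wrench and flange above 30 N).
It fails at once if the nut is overloaded or prised sideways (over 320 N summed over its six flats; the click itself takes under 240 N) (contact force between wrench and nut above 320 N).
It fails at once if the wrench is let fall on to the mat or the bench (faster than 0.6 m/s within 50 mm of the mat) (linear speed of wrench above 0.6 m/s and z of wrench in the frame of mat below 0.05 m).
It fails at once if the spanner, the stone on the mat, the jar or the dish is moved more than 20 mm (distance of any of spanner, stone_a, jar, dish from where it was at the start of the episode above 0.02 m).
It also fails if it takes over 70 s, if anything falls off the work surface, if the arm or the gripper's body presses on something with over 40 N, if the wrist force passes 120 N, or if a joint passes its speed limit or range.

## Working session

There is one attempt and no reset: what is moved stays moved. The work goes in short steps, Python scripts to look and compute and a tool call to move; the robot and the scene stay as the last step left them, time stands still between calls to the robot, and variables do not carry over. Pictures are saved under pics/ and viewed, at most 10 in all, crops included, and the job is handed in when it is done.

Besides the shell and the picture viewer there is one more tool, called after "Call:" by a JSON object that holds its "name" and its "arguments". play_rows: Moves the arm, as the interface text tells. Shift numbers are shares of 0.15 m and turn numbers shares of 0.08 rad, none past 1 either way. Its arguments: {"type":"object","properties":{"rows":{"type":"array"},"squeeze":{"type":"number"}},"required":["rows"]}

```bash
mkdir -p pics; ls; cat > h.py <<'E'
import numpy as np, cv2
from scipy.spatial.transform import Rotation as Ro
from plant import r
def cap(n,save=None):
    s=r.get_state(); c=r.capture(n); c['s']=s
    if save: cv2.imwrite('pics/'+save,c['image'])
    return c
def ray(c,u,v):
    "origin, direction in world"
    if 'T_tool_cam' in c:
        x,y=u-c['cx'],v-c['cy']; q=np.hypot(x,y); th=q/c['fx']
        d=np.array([np.sin(th)*x/max(q,1e-9),np.sin(th)*y/max(q,1e-9),np.cos(th)])
        T=np.array(c['T_tool_cam']); R=Ro.from_euler('xyz',c['s']['eef_rot'],degrees=True).as_matrix()
        return R@T[:3,3]+np.array(c['s']['tcp_pos']), R@T[:3,:3]@d
    R=np.array(c['R']);t=np.array(c['t'])
    return -R.T@t, R.T@np.array([(u-c['cx'])/c['fx'],(v-c['cy'])/c['fy'],1.])
def onz(c,u,v,z):
    o,d=ray(c,u,v); return o+d*(z-o[2])/d[2]
def proj(c,X):
    X=np.array(X,float)
    if 'T_tool_cam' in c:
        T=np.array(c['T_tool_cam']); R=Ro.from_euler('xyz',c['s']['eef_rot'],degrees=True).as_matrix()
        p=T[:3,:3].T@(R.T@(X-np.array(c['s']['tcp_pos']))-T[:3,3]); q=np.hypot(p[0],p[1]); th=np.arctan2(q,p[2])
        return c['cx']+c['fx']*th*p[0]/q, c['cy']+c['fy']*th*p[1]/q
    p=np.array(c['R'])@X+np.array(c['t']); return c['fx']*p[0]/p[2]+c['cx'],c['fy']*p[1]/p[2]+c['cy']
E
python3 - <<'E'
from h import *
ims=[]
for n in ['scene','side','wrist']:
    c=cap(n,n+'0.png'); ims.append(c['image'])
    if n!='wrist': print(n,c['fx'],c['cx'],c['cy'],(-np.array(c['R']).T@c['t']).round(3),np.array(c['R']).round(3).tolist())
    else: print(c['fx'],np.array(c['T_tool_cam']).round(4).tolist())
print(r.get_state())
E
```

```text
pics
scene 376.3471119278468 319.60394271892415 197.05785874972554 [ 1.254 -0.317  0.953] [[0.428, 0.904, 0.005], [0.675, -0.316, -0.666], [-0.601, 0.288, -0.746]]
side 453.79970518782545 311.2834947898686 204.08843689617154 [0.397 0.841 1.165] [[-0.973, -0.231, 0.004], [-0.18, 0.749, -0.638], [0.144, -0.621, -0.77]]
309.70691628693146 [[-0.0009, -0.9667, -0.2559, 0.0677], [1.0, -0.0008, -0.0003, 0.0005], [0.0, -0.2559, 0.9667, -0.158], [0.0, 0.0, 0.0, 1.0]]
{'time_s': 0.15, 'joints': array([ 8.29132197e+01,  2.05817694e+01,  6.44941191e-01, -1.44870119e-02,
       -7.01339879e+01, -1.65071824e+01]), 'qd': array([ 0.0118627 , -0.13147082,  0.22069631, -0.00907069,  0.07844137,
       -0.02184403]), 'joint_torque': array([-1.12381076e-03, -5.83276069e+01,  2.93291008e+01,  7.00127229e+00,
        8.83554749e-03, -1.08013796e-04]), 'tcp_pos': array([0.27004545, 0.61822783, 0.22583432]), 'eef_rot': array([ 1.79928232e+02, -7.06405197e-03, -2.35988897e+01]), 'contact_force': array([ 0.77293398, -0.44312993,  0.86171689]), 'moment': array([-0.00527925, -0.01586542, -0.00360232]), 'gripper_force': 0.0, 'gripper_width': 0.0877458336112526}
```

View pics/scene0.png

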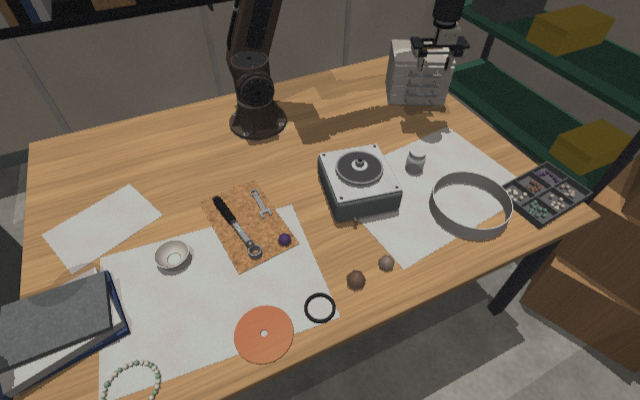

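View pics/side0.png

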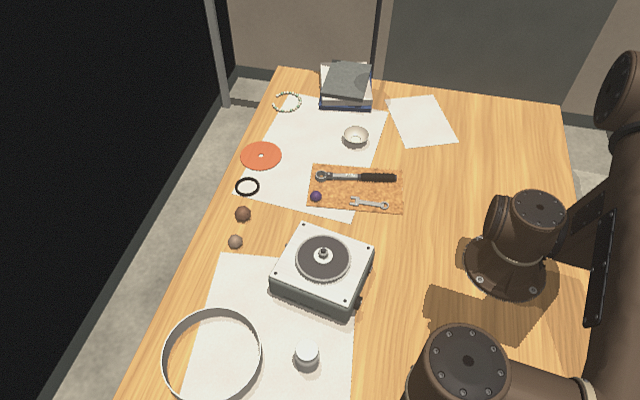

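The scene view shows the wrench on the cork mat: grip end (215,198), ring (255,252). The nut is at about (360,160). In the side view the grip end is at (395,178), the ring at (321,175) and the nut at (323,253).

```bash
python3 - <<'E'
from h import *
a=cap('scene');b=cap('side')
def tri(p,q):
    o1,d1=ray(a,*p);o2,d2=ray(b,*q);A=np.stack([d1,-d2],1);s=np.linalg.lstsq(A,o2-o1,rcond=None)[0]
    P,Q=o1+s[0]*d1,o2+s[1]*d2; return ((P+Q)/2).round(4),np.linalg.norm(P-Q).round(4)
print('nut/stud',tri((360,161),(323,252)), onz(a,360,161,.155),onz(b,323,252,.155))
print('ring',onz(a,255,252,.024),onz(b,321,175,.024))
print('gripend',onz(a,215,198,.02),onz(b,395,178,.02))
print('jar lid',onz(a,416,155,.085),'dish',onz(a,172,250,.035),'stone',onz(a,285,240,.02), 'spanner',onz(a,255,192,.006),onz(a,264,213,.006))
print('lap corners',[onz(a,*p,.106).round(3).tolist() for p in [(319,154),(375,147),(401,183),(337,194)]])
print('mat',[onz(b,*p,.004).round(3).tolist() for p in [(313,163),(404,168),(402,213),(306,207)]])
E
```

```text
nut/stud (array([0.5192, 0.1747, 0.145 ]), np.float64(0.0023)) [0.5294467  0.16909582 0.155     ] [0.51724198 0.18033408 0.155     ]
ring [ 0.62112521 -0.22162881  0.024     ] [ 0.60763833 -0.21329226  0.024     ]
gripend [ 0.36027118 -0.27214576  0.02      ] [ 0.35762674 -0.26289978  0.02      ]
jar lid [0.52099296 0.40133827 0.085     ] dish [ 0.51991964 -0.43804296  0.035     ] stone [ 0.61594067 -0.12553861  0.02      ] spanner [ 0.37771688 -0.14103422  0.006     ] [ 0.47821126 -0.14461895  0.006     ]
lap corners [[0.396, 0.091, 0.106], [0.445, 0.28, 0.106], [0.627, 0.265, 0.106], [0.584, 0.063, 0.106]]
mat [[0.652, -0.283, 0.004], [0.332, -0.334, 0.004], [0.317, -0.128, 0.004], [0.628, -0.079, 0.004]]
```

```bash
cat >> h.py <<'E'
def plan(p,yaw,n=None,p0=None,y0=None):
    "rows (shares) from present pose to p, yaw, tool down, on a straight line"
    s=r.get_state(); p0=np.array(s['tcp_pos'] if p0 is None else p0); y0=s['eef_rot'][2] if y0 is None else y0
    dy=(yaw-y0+180)%360-180; d=np.array(p)-p0
    n=n or int(np.ceil(max(np.linalg.norm(d)/.06,abs(np.radians(dy))/.078,1)))
    P=p0.copy();Y=y0
    for k in range(1,n+1):
        e=p0+d*k/n-P; c,q=np.cos(np.radians(Y)),np.sin(np.radians(Y))
        sl=np.array([c*e[0]+q*e[1],q*e[0]-c*e[1],-e[2]])/.15; sl=sl.round(3)
        rz=round(-np.radians(y0+dy*k/n-Y)/.08,3)
        print(sl.tolist(),rz)
        P=P+.15*np.array([c*sl[0]+q*sl[1],q*sl[0]-c*sl[1],-sl[2]]); Y-=np.degrees(rz*.08)
    print('end',P.round(4),round(Y,2))
E
python3 -c "
from h import *
plan([.51,.19,.25],-90,16)"
```

```text
[0.163, 0.124, -0.01] 0.905
[0.172, 0.111, -0.01] 0.906
[0.179, 0.099, -0.01] 0.905
[0.186, 0.085, -0.01] 0.906
[0.191, 0.072, -0.01] 0.905
[0.196, 0.058, -0.01] 0.906
[0.2, 0.043, -0.01] 0.905
[0.203, 0.029, -0.01] 0.905
[0.204, 0.014, -0.01] 0.906
[0.204, -0.001, -0.009] 0.905
[0.204, -0.015, -0.01] 0.906
[0.203, -0.03, -0.01] 0.905
[0.199, -0.045, -0.01] 0.906
[0.196, -0.059, -0.01] 0.905
[0.191, -0.073, -0.01] 0.905
[0.185, -0.087, -0.01] 0.906
end [0.51   0.1901 0.25  ] -90.0
```

Call:
{"name": "play_rows", "arguments": {"rows": [{"slide":[0.16,0.12,-0.01],"delta_rot":[0,0,0.9],"fingers":1},{"slide":[0.17,0.11,-0.01],"delta_rot":[0,0,0.9],"fingers":1},{"slide":[0.18,0.1,-0.01],"delta_rot":[0,0,0.9],"fingers":1},{"slide":[0.19,0.085,-0.01],"delta_rot":[0,0,0.9],"fingers":1},{"slide":[0.19,0.07,-0.01],"delta_rot":[0,0,0.9],"fingers":1},{"slide":[0.2,0.06,-0.01],"delta_rot":[0,0,0.9],"fingers":1},{"slide":[0.2,0.04,-0.01],"delta_rot":[0,0,0.9],"fingers":1},{"slide":[0.2,0.03,-0.01],"delta_rot":[0,0,0.9],"fingers":1}]}}

```text
time_s: 1.25
tcp_pos: [0.3915, 0.4038, 0.2387]
eef_rot: [-180.0, 0.0, -56.8]
contact_force: [0.4, -0.4, 0.2]
gripper_width: 0.0876
gripper_force: 0.0
```

Call:
{"name": "play_rows", "arguments": {"rows": [{"slide":[0.2,0.015,-0.01],"delta_rot":[0,0,0.9],"fingers":1},{"slide":[0.2,0,-0.01],"delta_rot":[0,0,0.9],"fingers":1},{"slide":[0.2,-0.015,-0.01],"delta_rot":[0,0,0.9],"fingers":1},{"slide":[0.2,-0.03,-0.01],"delta_rot":[0,0,0.9],"fingers":1},{"slide":[0.2,-0.045,-0.01],"delta_rot":[0,0,0.9],"fingers":1},{"slide":[0.2,-0.06,-0.01],"delta_rot":[0,0,0.95],"fingers":1},{"slide":[0.19,-0.07,-0.01],"delta_rot":[0,0,0.95],"fingers":1},{"slide":[0,0,0],"delta_rot":[0,0,0],"fingers":1}]}}

```text
time_s: 2.25
tcp_pos: [0.4957, 0.2176, 0.2492]
eef_rot: [-180.0, 0.0, -86.2]
contact_force: [0.1, 0.3, 0.7]
gripper_width: 0.0878
gripper_force: 0.0
```

```bash
python3 - <<'E'
from h import *
s=r.get_state(); print(s['tcp_pos'],s['eef_rot'],s['joints'].round(1))
c=cap('wrist'); cv2.imwrite('pics/w1raw.png',c['image'])
o=proj(c,[.519,.175,.15]); print(o)
u,v=int(o[0]),int(o[1]); k=90
im=cv2.resize(c['image'][max(v-k,0):v+k,max(u-k,0):u+k],None,fx=3.2,fy=3.2,interpolation=cv2.INTER_CUBIC); print(max(u-k,0),max(v-k,0),im.shape)
cv2.imwrite('pics/w1.png',im)
np.save('w1.npy',dict(c),allow_pickle=True)
E
```

```text
[0.49574344 0.21756941 0.24920067] [-1.79990562e+02  1.98839750e-04 -8.61659956e+01] [ 44.4   7.1 -14.2   0.  -68.7 -40.6]
(np.float64(294.0569541259146), np.float64(152.0487443638471))
204 62 (576, 576, 3)
```

View pics/w1.png

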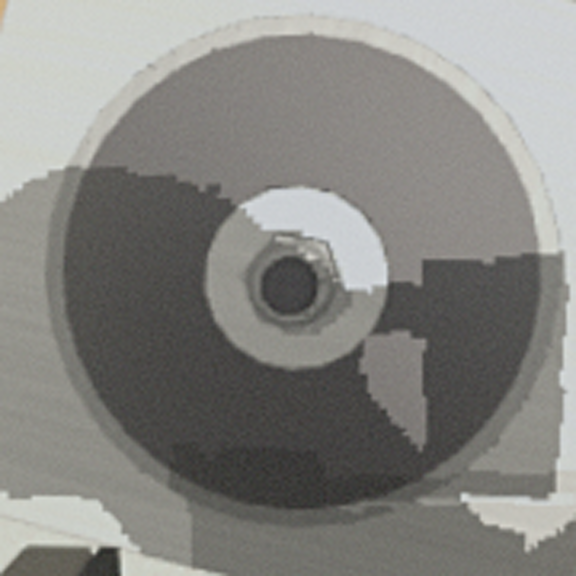

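The crop shows the disc, with the flange circle centred at crop (297,278). The nut and stud are near (291,283), mostly in the gripper's shadow. I'll move lower and off to the side to clear the shadow and read the hex angle.

Call:
{"name": "play_rows", "arguments": {"rows": [{"slide":[-0.2,-0.07,0.16],"delta_rot":[0,0,0],"fingers":1},{"slide":[-0.2,-0.07,0.16],"delta_rot":[0,0,0],"fingers":1},{"slide":[0,0,0],"delta_rot":[0,0,0],"fingers":1}]}}

```text
time_s: 2.68
tcp_pos: [0.5108, 0.2822, 0.1985]
eef_rot: [179.8, -0.1, -85.8]
contact_force: [0.2, -0.7, 0.0]
gripper_width: 0.0875
gripper_force: 0.0
```

```bash
python3 - <<'E'
from h import *
c0=np.load('w1.npy',allow_pickle=True).item()
print('flange c',onz(c0,204+297/3.2,62+278/3.2,.132),'stud',onz(c0,204+290/3.2,62+283/3.2,.159))
c=cap('wrist'); cv2.imwrite('pics/w2raw.png',c['image']); print(c['s']['tcp_pos'],c['s']['eef_rot'])
np.save('w2.npy',dict(c),allow_pickle=True)
o=proj(c,[.515,.178,.14]); print(o)
u,v=int(o[0]),int(o[1]); k=32
g=c['image'][v-k:v+k,u-k:u+k]; g=cv2.resize(g,None,fx=9,fy=9,interpolation=cv2.INTER_CUBIC)
lab=cv2.cvtColor(g,cv2.COLOR_BGR2LAB); lab[...,0]=cv2.createCLAHE(4,(4,4)).apply(lab[...,0])
cv2.imwrite('pics/w2.png',cv2.cvtColor(lab,cv2.COLOR_LAB2BGR)); print(u-k,v-k)
E
```

```text
flange c [0.51807621 0.17383316 0.132     ] stud [0.51792346 0.17276033 0.159     ]
[0.51082732 0.28217533 0.19847352] [ 1.79817002e+02 -1.31178354e-01 -8.58223848e+01]
(np.float64(322.8670340715359), np.float64(72.1913082134422))
290 40
```

View pics/w2.png

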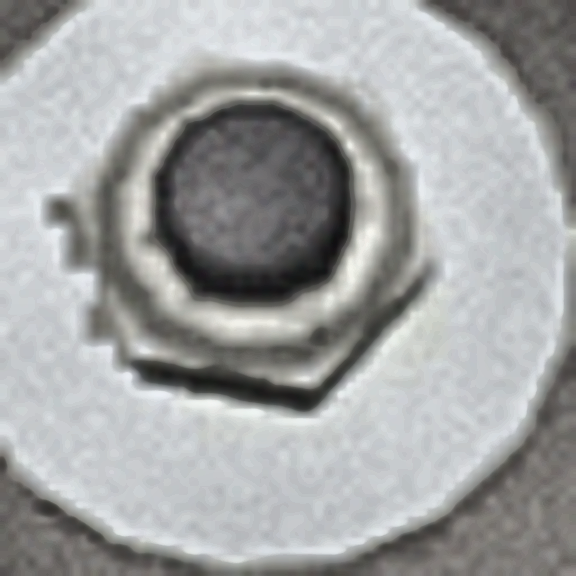

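The enhanced crop shows the nut as a clear hex: base corners near crop (130,370), (312,407) and (434,268), with the stud centred at about (254,200). I'll work out its angle and centre.

```bash
python3 - <<'E'
from h import *
c=np.load('w2.npy',allow_pickle=True).item()
f=lambda x,y,z: onz(c,290+(x+.5)/9-.5,40+(y+.5)/9-.5,z)
for z in (.132,.1475):
    P=[f(*p,z)[:2] for p in [(130,370),(312,407),(434,268)]]
    for a,b in zip(P,P[1:]): d=b-a; print(z,np.linalg.norm(d).round(4),'edge dir',np.degrees(np.arctan2(d[1],d[0])).round(1)%60)
    print(np.array(P).round(4).tolist())
    # centre from the corners: circle of 3 points
    A=2*(np.array(P[1:])-P[0]); b=(np.array(P[1:])**2).sum(1)-(P[0]**2).sum(); print('centre',np.linalg.solve(A,b).round(4))
print('stud',f(254,200,.159), 'flange circle 4 pts')
g=cv2.cvtColor(c['image'],cv2.COLOR_BGR2GRAY)
Q=np.array([f(*p,.132)[:2] for p in [(5,455),(245,562),(560,205),(450,20),(50,40),(540,370)]])
A=np.c_[2*Q,np.ones(len(Q))]; s=np.linalg.lstsq(A,(Q**2).sum(1),rcond=None)[0]; print(s[:2],np.sqrt(s[2]+s[0]**2+s[1]**2))
E
```

```text
0.132 0.0148 edge dir 52.0
0.132 0.0151 edge dir 54.2
[[0.528, 0.1838], [0.5134, 0.1859], [0.5045, 0.1737]]
centre [0.5189 0.1726]
0.1475 0.0137 edge dir 52.0
0.1475 0.0141 edge dir 54.2
[[0.5271, 0.1859], [0.5135, 0.1878], [0.5053, 0.1764]]
centre [0.5187 0.1754]
stud [0.51870921 0.17454111 0.159     ] flange circle 4 pts
[0.51900533 0.17383618] 0.025054274287142957
```

```bash
python3 -c "
from h import *
plan([.48,-.245,.21],-168.5,20)"
```

```text
[0.174, 0.023, -0.003] 0.902
[0.176, 0.011, -0.004] 0.902
[0.176, -0.003, -0.003] 0.901
[0.175, -0.014, -0.004] 0.902
[0.173, -0.028, -0.003] 0.902
[0.172, -0.04, -0.003] 0.902
[0.168, -0.052, -0.004] 0.902
[0.163, -0.064, -0.003] 0.901
[0.159, -0.076, -0.004] 0.902
[0.153, -0.087, -0.003] 0.902
[0.146, -0.098, -0.003] 0.902
[0.139, -0.108, -0.004] 0.902
[0.13, -0.117, -0.003] 0.901
[0.122, -0.127, -0.004] 0.902
[0.112, -0.136, -0.003] 0.902
[0.102, -0.143, -0.004] 0.902
[0.092, -0.15, -0.003] 0.902
[0.081, -0.156, -0.003] 0.901
[0.069, -0.162, -0.004] 0.902
[0.057, -0.166, -0.003] 0.902
end [ 0.48  -0.245  0.21 ] -168.5
```

Call:
{"name": "play_rows", "arguments": {"rows": [{"slide":[0.17,0.02,-0.02],"delta_rot":[0,0,0.9],"fingers":1},{"slide":[0.18,0.01,-0.02],"delta_rot":[0,0,0.9],"fingers":1},{"slide":[0.18,0,-0.02],"delta_rot":[0,0,0.9],"fingers":1},{"slide":[0.18,-0.01,0],"delta_rot":[0,0,0.9],"fingers":1},{"slide":[0.17,-0.03,0],"delta_rot":[0,0,0.9],"fingers":1},{"slide":[0.17,-0.04,0],"delta_rot":[0,0,0.9],"fingers":1},{"slide":[0.17,-0.05,0],"delta_rot":[0,0,0.9],"fingers":1},{"slide":[0.16,-0.06,0],"delta_rot":[0,0,0.9],"fingers":1}]}}

```text
time_s: 3.72
tcp_pos: [0.4978, 0.0685, 0.2103]
eef_rot: [-180.0, 0.0, -119.2]
contact_force: [0.8, 0.1, -0.3]
gripper_width: 0.0873
gripper_force: 0.0
```

Call:
{"name": "play_rows", "arguments": {"rows": [{"slide":[0.16,-0.08,0],"delta_rot":[0,0,0.9],"fingers":1},{"slide":[0.15,-0.09,0],"delta_rot":[0,0,0.9],"fingers":1},{"slide":[0.15,-0.1,0],"delta_rot":[0,0,0.9],"fingers":1},{"slide":[0.14,-0.11,0],"delta_rot":[0,0,0.9],"fingers":1},{"slide":[0.13,-0.12,0],"delta_rot":[0,0,0.9],"fingers":1},{"slide":[0.12,-0.13,0],"delta_rot":[0,0,0.9],"fingers":1},{"slide":[0.11,-0.14,0],"delta_rot":[0,0,0.9],"fingers":1},{"slide":[0.1,-0.14,0],"delta_rot":[0,0,0.9],"fingers":1}]}}

```text
time_s: 4.72
tcp_pos: [0.4876, -0.1435, 0.2103]
eef_rot: [-180.0, 0.0, -152.2]
contact_force: [0.8, 1.2, 0.2]
gripper_width: 0.0879
gripper_force: 0.0
```

Call:
{"name": "play_rows", "arguments": {"rows": [{"slide":[0.09,-0.15,0],"delta_rot":[0,0,0.9],"fingers":1},{"slide":[0.08,-0.16,0],"delta_rot":[0,0,0.9],"fingers":1},{"slide":[0.07,-0.16,0],"delta_rot":[0,0,0.9],"fingers":1},{"slide":[0.06,-0.17,0],"delta_rot":[0,0,0.9],"fingers":1},{"slide":[0,0,0],"delta_rot":[0,0,0],"fingers":1},{"slide":[0,0,0],"delta_rot":[0,0,0],"fingers":1}]}}

```text
time_s: 5.48
tcp_pos: [0.4817, -0.2483, 0.2101]
eef_rot: [180.0, 0.0, -168.5]
contact_force: [0.2, -0.2, -0.2]
gripper_width: 0.0878
gripper_force: 0.0
```

```bash
python3 - <<'E'
from h import *
c=cap('wrist'); cv2.imwrite('pics/w3.png',c['image']); print(c['s']['tcp_pos'],c['s']['eef_rot'],c['s']['joints'].round(1))
np.save('w3.npy',dict(c),allow_pickle=True)
E
```

```text
[ 0.48167262 -0.24825024  0.21009237] [ 1.79993099e+02  4.62860475e-03 -1.68487366e+02] [ -6.5   8.7 -17.6  -0.  -63.7 -71.9]
```

View pics/w3.png

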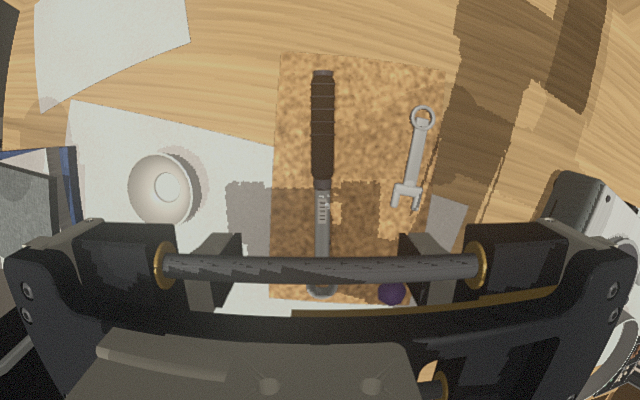

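The wrist view shows the wrench running down the picture: grip end (322,72), grip front end about (323,183), tube at (322,245). The spanner is on the right, the stone at (391,292).

```bash
python3 - <<'E'
from h import *
c=np.load('w3.npy',allow_pickle=True).item()
g=cv2.cvtColor(c['image'],cv2.COLOR_BGR2GRAY)
hsv=cv2.cvtColor(c['image'],cv2.COLOR_BGR2HSV)
m=((hsv[...,2]<95)).astype(np.uint8); m[:60]=0; m[190:]=0; m[:,:295]=0; m[:,350:]=0
L=[]
for v in (85,105,125,145,165,175):
    xs=np.where(m[v])[0]; L.append((xs.mean(),v)); print(v,xs.min(),xs.max(),len(xs))
a=[onz(c,u,v,.02)[:2] for u,v in L]; a=np.array(a)
d=np.linalg.svd(a-a.mean(0))[2][0]; d*=np.sign(d[0]); print('dir',d,np.degrees(np.arctan2(d[1],d[0])),a.mean(0))
back=onz(c,322,72,.016)[:2]; front=onz(c,323,183,.026)[:2]
print(back,front,np.linalg.norm(front-back)); 
o=lambda P: a.mean(0)+d*((P-a.mean(0))@d)
print('origin from back',o(back)+.105*d,'from front',o(front)-.013*d)
print(g[178:192,322])
print('mat corners',[onz(c,*p,.004).round(3).tolist() for p in [(281,52),(455,72),(270,297)]])
E
```

```text
85 311 334 24
105 311 333 23
125 311 333 23
145 311 333 23
165 312 332 21
175 312 331 20
dir [0.9813386  0.19228767] 11.086320258876219 [ 0.42508622 -0.2569845 ]
[ 0.35626605 -0.27093781] [ 0.47916134 -0.24485543] 0.1256325691637094
origin from back [ 0.45921822 -0.25029653] from front [ 0.46669328 -0.24883183]
[ 62  61  82  85  86  89  82  84  90  82  85  66  80 118]
mat corners [[0.339, -0.323, 0.004], [0.311, -0.112, 0.004], [0.654, -0.283, 0.004]]
```

Call:
{"name": "play_rows", "arguments": {"rows": [{"slide":[-0.32,0,0.1],"delta_rot":[0,0,0],"fingers":1},{"slide":[-0.32,0,0.17],"delta_rot":[0,0,0],"fingers":1},{"slide":[-0.32,0,0.2],"delta_rot":[0,0,0],"fingers":1},{"slide":[-0.32,0,0.2],"delta_rot":[0,0,0],"fingers":1},{"slide":[-0.32,0,0.2],"delta_rot":[0,0,0],"fingers":1},{"slide":[0,0,0],"delta_rot":[0,0,0],"fingers":1},{"slide":[0,0,0],"delta_rot":[0,0,0],"fingers":1}]}}

```text
time_s: 6.4
tcp_pos: [0.7172, -0.1992, 0.0791]
eef_rot: [180.0, -0.1, -168.4]
contact_force: [0.9, -0.4, 0.8]
gripper_width: 0.0877
gripper_force: 0.0
```

```bash
python3 - <<'E'
from h import *
c=cap('wrist'); cv2.imwrite('pics/w4raw.png',c['image']); print(c['s']['tcp_pos'],c['s']['eef_rot'])
np.save('w4.npy',dict(c),allow_pickle=True)
o=proj(c,[.609,-.2205,.024]); print(o)
u,v=int(o[0]),int(o[1]); k=50; x0,y0=u-k,max(v-k,0)
g=c['image'][y0:v+k,x0:u+k]; g=cv2.resize(g,None,fx=5.8,fy=5.8,interpolation=cv2.INTER_CUBIC)
cv2.imwrite('pics/w4.png',g); print(x0,y0,g.shape)
E
```

```text
[ 0.71718434 -0.19917867  0.0790928 ] [ 1.79993560e+02 -6.37877927e-02 -1.68367787e+02]
(np.float64(320.8014215457618), np.float64(64.17238701120817))
270 14 (580, 580, 3)
```

View pics/w4.png

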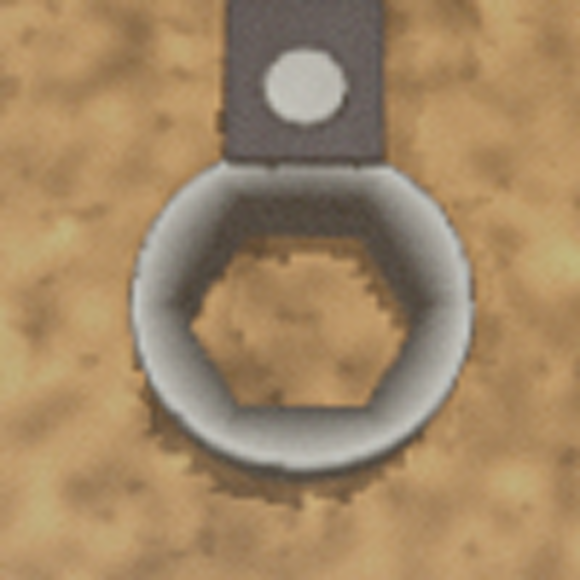

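The crop shows the ring from above: outer rim x 133–473, hole flats at y 195 and 408, so the centre is at about crop (303,301). The tube runs straight up the picture.

```bash
python3 - <<'E'
from h import *
c=np.load('w4.npy',allow_pickle=True).item()
f=lambda x,y,z: onz(c,270+(x+.5)/5.8-.5,14+(y+.5)/5.8-.5,z)
R=f(303,301,.024)
print('ring',R, 'dia',np.linalg.norm(f(133,300,.024)-f(473,300,.024)),'flats',np.linalg.norm(f(303,195,.024)-f(303,408,.024)))
piv=f(305,86,.024); d=R-piv; print('pivot pin dist',np.linalg.norm(d),np.degrees(np.arctan2(d[1],d[0])))
G=np.array([.425086,-.256985,0]); d=(R-G)[:2]; th=np.arctan2(d[1],d[0]); print('yaw from grip',np.degrees(th))
u=np.array([np.cos(th),np.sin(th)]); print('origin',R[:2]-.15*u)
def tool(c,X):
    M=Ro.from_euler('xyz',c['s']['eef_rot'],degrees=True).as_matrix(); return M.T@(np.array(X)-c['s']['tcp_pos'])
print('ring in tool',tool(c,R),'nut in tool(w2)',tool(np.load('w2.npy',allow_pickle=True).item(),[.5187,.174,.15]))
p=R[:2]-.15*u
plan([*p,.08],np.degrees(th)-180,6)
E
```

```text
ring [ 0.60977465 -0.21963143  0.024     ] dia 0.0398481890006611 flats 0.02619695383668674
pivot pin dist 0.02715046149898603 11.054510859910074
yaw from grip 11.433921147850297
origin [ 0.46275155 -0.24936708]
ring in tool [0.10926618 0.00161796 0.05521466] nut in tool(w2) [ 0.10835015 -0.00012696  0.04872156]
[0.288, 0.003, 0.0] 0.006
[0.288, 0.002, 0.001] 0.007
[0.288, 0.003, 0.0] 0.006
[0.289, 0.002, 0.001] 0.006
[0.288, 0.002, 0.0] 0.007
[0.288, 0.002, 0.0] 0.006
end [ 0.4628 -0.2494  0.0801] -168.57
```

Call:
{"name": "play_rows", "arguments": {"rows": [{"slide":[0.29,0.003,0],"delta_rot":[0,0,0.02],"fingers":1},{"slide":[0.29,0.003,0],"delta_rot":[0,0,0.02],"fingers":1},{"slide":[0.29,0.003,0],"delta_rot":[0,0,0.02],"fingers":1},{"slide":[0.29,0.003,0],"delta_rot":[0,0,0.02],"fingers":1},{"slide":[0.29,0.002,0],"delta_rot":[0,0,0],"fingers":1},{"slide":[0.285,0.002,0.1],"delta_rot":[0,0,0],"fingers":1},{"slide":[0,0,0],"delta_rot":[0,0,0],"fingers":1},{"slide":[0,0,0],"delta_rot":[0,0,0],"fingers":1}]}}

```text
time_s: 7.45
tcp_pos: [0.4626, -0.2492, 0.0664]
eef_rot: [-179.9, 0.2, -168.8]
contact_force: [0.5, 0.0, -1.1]
gripper_width: 0.0879
gripper_force: 0.0
```

Call:
{"name": "play_rows", "arguments": {"rows": [{"slide":[0,0,0.2],"delta_rot":[0,0,0],"fingers":1},{"slide":[0,0,0.12],"delta_rot":[0,0,0],"fingers":1},{"slide":[0,0,0.06],"delta_rot":[0,0,0],"fingers":1},{"slide":[0,0,0],"delta_rot":[0,0,0],"fingers":1},{"slide":[0,0,0],"delta_rot":[0,0,0],"fingers":1}]}}

```text
time_s: 8.07
tcp_pos: [0.4626, -0.2488, 0.0083]
eef_rot: [-180.0, 0.1, -168.8]
contact_force: [1.0, -0.3, 0.8]
gripper_width: 0.088
gripper_force: 0.0
```

Call:
{"name": "play_rows", "arguments": {"rows": [{"slide":[0,0,0],"delta_rot":[0,0,0],"fingers":-1},{"slide":[0,0,0],"delta_rot":[0,0,0],"fingers":-1},{"slide":[0,0,0],"delta_rot":[0,0,0],"fingers":-1},{"slide":[0,0,0],"delta_rot":[0,0,0],"fingers":-1},{"slide":[0,0,0],"delta_rot":[0,0,0],"fingers":-1},{"slide":[0,0,0],"delta_rot":[0,0,0],"fingers":-1},{"slide":[0,0,0],"delta_rot":[0,0,0],"fingers":-1},{"slide":[0,0,0],"delta_rot":[0,0,0],"fingers":-1}], "squeeze": 40}}

```text
time_s: 9.07
tcp_pos: [0.4617, -0.2488, 0.0076]
eef_rot: [-180.0, -0.0, -168.8]
contact_force: [1.0, -0.8, 0.6]
gripper_width: 0.0259
gripper_force: 40.0
```

Call:
{"name": "play_rows", "arguments": {"rows": [{"slide":[0,0,-0.03],"delta_rot":[0,0,0],"fingers":-1},{"slide":[0,0,-0.1],"delta_rot":[0,0,0],"fingers":-1},{"slide":[0,0,-0.2],"delta_rot":[0,0,0],"fingers":-1},{"slide":[0,0,-0.3],"delta_rot":[0,0,0],"fingers":-1},{"slide":[0,0,-0.3],"delta_rot":[0,0,0],"fingers":-1},{"slide":[0,0,-0.3],"delta_rot":[0,0,0],"fingers":-1},{"slide":[0,0,-0.12],"delta_rot":[0,0,0],"fingers":-1},{"slide":[0,0,0],"delta_rot":[0,0,0],"fingers":-1}]}}

```text
time_s: 10.07
tcp_pos: [0.4622, -0.2488, 0.2122]
eef_rot: [-179.9, 0.2, -168.8]
contact_force: [0.3, -0.3, -4.9]
gripper_width: 0.0256
gripper_force: 40.0
```

```bash
python3 -c "
from h import *
print(r.get_state()['moment'],r.get_state()['gripper_width'])
plan([.639,.083,.21],-37,30)"
```

```text
[ 0.06388159 -0.00789044 -0.01448818] 0.02562885079067528
[-0.053, 0.065, 0.0] -0.958
[-0.057, 0.06, 0.001] -0.959
[-0.063, 0.056, 0.0] -0.958
[-0.066, 0.051, 0.001] -0.959
[-0.07, 0.046, 0.0] -0.958
[-0.073, 0.04, 0.001] -0.959
[-0.076, 0.034, 0.0] -0.958
[-0.079, 0.029, 0.001] -0.959
[-0.08, 0.023, 0.0] -0.958
[-0.082, 0.016, 0.001] -0.959
[-0.083, 0.01, 0.0] -0.958
[-0.083, 0.003, 0.001] -0.959
[-0.084, -0.003, 0.0] -0.958
[-0.083, -0.009, 0.001] -0.959
[-0.082, -0.016, 0.0] -0.958
[-0.081, -0.021, 0.001] -0.959
[-0.078, -0.028, 0.0] -0.958
[-0.077, -0.034, 0.001] -0.959
[-0.073, -0.04, 0.0] -0.958
[-0.071, -0.045, 0.001] -0.959
[-0.066, -0.05, 0.0] -0.958
[-0.063, -0.056, 0.001] -0.959
[-0.058, -0.06, 0.0] -0.958
[-0.053, -0.064, 0.001] -0.959
[-0.049, -0.068, 0.0] -0.958
[-0.043, -0.072, 0.001] -0.959
[-0.037, -0.075, 0.0] -0.958
[-0.031, -0.077, 0.001] -0.958
[-0.026, -0.08, 0.0] -0.959
[-0.019, -0.081, 0.001] -0.958
end [0.639 0.083 0.21 ] -37.0
```

Call:
{"name": "play_rows", "arguments": {"rows": [{"slide":[-0.05,0.065,0],"delta_rot":[0,0,-0.96],"fingers":-1},{"slide":[-0.06,0.06,0],"delta_rot":[0,0,-0.96],"fingers":-1},{"slide":[-0.06,0.055,0],"delta_rot":[0,0,-0.96],"fingers":-1},{"slide":[-0.065,0.05,0],"delta_rot":[0,0,-0.96],"fingers":-1},{"slide":[-0.07,0.045,0],"delta_rot":[0,0,-0.96],"fingers":-1},{"slide":[-0.075,0.04,0],"delta_rot":[0,0,-0.96],"fingers":-1},{"slide":[-0.075,0.035,0],"delta_rot":[0,0,-0.96],"fingers":-1},{"slide":[-0.08,0.03,0],"delta_rot":[0,0,-0.96],"fingers":-1}]}}

```text
time_s: 11.08
tcp_pos: [0.5076, -0.1599, 0.2086]
eef_rot: [179.9, -0.1, -133.5]
contact_force: [-0.1, -0.8, -3.2]
gripper_width: 0.0257
gripper_force: 40.0
```

Call:
{"name": "play_rows", "arguments": {"rows": [{"slide":[-0.08,0.02,0],"delta_rot":[0,0,-0.96],"fingers":-1},{"slide":[-0.08,0.015,0],"delta_rot":[0,0,-0.96],"fingers":-1},{"slide":[-0.085,0.01,0],"delta_rot":[0,0,-0.96],"fingers":-1},{"slide":[-0.085,0.003,0],"delta_rot":[0,0,-0.96],"fingers":-1},{"slide":[-0.085,-0.003,0],"delta_rot":[0,0,-0.96],"fingers":-1},{"slide":[-0.085,-0.01,0],"delta_rot":[0,0,-0.96],"fingers":-1},{"slide":[-0.08,-0.015,0],"delta_rot":[0,0,-0.96],"fingers":-1},{"slide":[-0.08,-0.02,0],"delta_rot":[0,0,-0.96],"fingers":-1}]}}

```text
time_s: 12.08
tcp_pos: [0.5551, -0.0717, 0.2085]
eef_rot: [179.8, -0.0, -98.3]
contact_force: [-0.2, 0.3, -3.9]
gripper_width: 0.0256
gripper_force: 40.0
```

Call:
{"name": "play_rows", "arguments": {"rows": [{"slide":[-0.08,-0.03,0],"delta_rot":[0,0,-0.96],"fingers":-1},{"slide":[-0.075,-0.035,0],"delta_rot":[0,0,-0.96],"fingers":-1},{"slide":[-0.075,-0.04,0],"delta_rot":[0,0,-0.96],"fingers":-1},{"slide":[-0.07,-0.045,0],"delta_rot":[0,0,-0.96],"fingers":-1},{"slide":[-0.065,-0.05,0],"delta_rot":[0,0,-0.96],"fingers":-1},{"slide":[-0.06,-0.055,0],"delta_rot":[0,0,-0.96],"fingers":-1},{"slide":[-0.06,-0.06,0],"delta_rot":[0,0,-0.96],"fingers":-1},{"slide":[-0.05,-0.065,0],"delta_rot":[0,0,-0.96],"fingers":-1}]}}

```text
time_s: 13.08
tcp_pos: [0.6029, 0.0161, 0.2084]
eef_rot: [179.9, 0.0, -63.1]
contact_force: [0.6, -0.7, -3.9]
gripper_width: 0.026
gripper_force: 40.0
```

Call:
{"name": "play_rows", "arguments": {"rows": [{"slide":[-0.05,-0.07,0],"delta_rot":[0,0,-0.96],"fingers":-1},{"slide":[-0.04,-0.07,0],"delta_rot":[0,0,-0.96],"fingers":-1},{"slide":[-0.035,-0.075,0],"delta_rot":[0,0,-0.96],"fingers":-1},{"slide":[-0.03,-0.08,0],"delta_rot":[0,0,-0.96],"fingers":-1},{"slide":[-0.025,-0.08,0],"delta_rot":[0,0,-0.96],"fingers":-1},{"slide":[-0.02,-0.08,0],"delta_rot":[0,0,-0.96],"fingers":-1},{"slide":[0,0,0],"delta_rot":[0,0,0],"fingers":-1},{"slide":[0,0,0],"delta_rot":[0,0,0],"fingers":-1}]}}

```text
time_s: 14.08
tcp_pos: [0.6388, 0.0816, 0.2091]
eef_rot: [179.9, 0.1, -36.9]
contact_force: [-0.5, 0.4, -3.9]
gripper_width: 0.0257
gripper_force: 40.0
```

```bash
python3 - <<'E'
from h import *
a=cap('scene','s2.png');b=cap('side','d2.png'); print(a['s']['tcp_pos'],a['s']['eef_rot'],a['s']['joints'].round(1))
out=[]
for c in (a,b):
    o=proj(c,[.5187,.174,.18]); u,v=int(o[0]),int(o[1]); print(u-35,v-35)
    out.append(cv2.resize(c['image'][v-35:v+35,u-35:u+35],None,fx=5.6,fy=5.6,interpolation=cv2.INTER_CUBIC))
cv2.imwrite('pics/hov.png',np.hstack(out))
E
```

```text
[0.63884975 0.08157018 0.20907967] [ 1.79916764e+02  5.87985594e-02 -3.68859205e+01] [ 24.6  18.4  -4.8  -0.  -66.9  28.5]
325 117
288 209
```

View pics/hov.png

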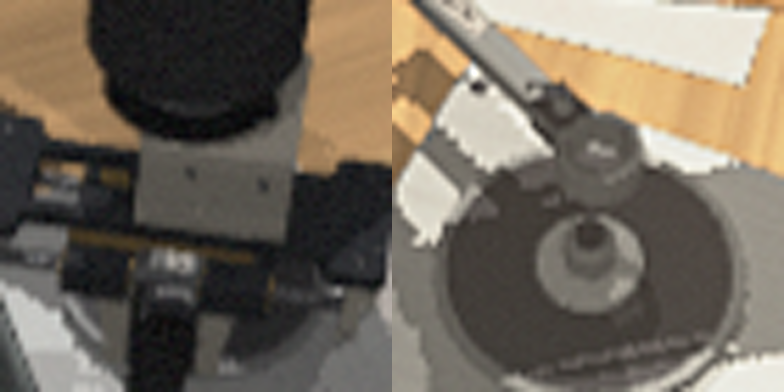

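The scene view is blocked by the gripper. The side view shows the ring top at about crop (600,145) and the stud top at (588,230). I'll compare the two in that one camera.

```bash
python3 - <<'E'
from h import *
b=cap('side')
f=lambda x,y,z: onz(b,288+(x-392+.5)/5.6-.5,209+(y+.5)/5.6-.5,z)
for p in [(600,143),(600,150)]: print('ring',f(*p,.2254))
print('stud',f(588,228,.159),f(588,235,.159),'flange',f(590,264,.132))
p=np.array(b['s']['tcp_pos']);y=np.radians(b['s']['eef_rot'][2]);print('pred ring',p[:2]-.151*np.array([np.cos(y),np.sin(y)]))
E
```

```text
ring [0.51622417 0.17224002 0.2254    ]
ring [0.51539324 0.17606376 0.2254    ]
stud [0.51966455 0.17484569 0.159     ] [0.51880815 0.17873022 0.159     ] flange [0.51754404 0.1770747  0.132     ]
pred ring [0.51829152 0.17208319]
```

Call:
{"name": "play_rows", "arguments": {"rows": [{"slide":[-0.005,-0.012,0.1],"delta_rot":[0,0,0],"fingers":-1},{"slide":[0,0,0.12],"delta_rot":[0,0,0],"fingers":-1},{"slide":[0,0,0.1],"delta_rot":[0,0,0],"fingers":-1},{"slide":[0,0,0],"delta_rot":[0,0,0],"fingers":-1},{"slide":[0,0,0],"delta_rot":[0,0,0],"fingers":-1}]}}

```text
time_s: 14.85
tcp_pos: [0.6403, 0.0838, 0.1622]
eef_rot: [180.0, -0.0, -36.8]
contact_force: [-0.6, -0.1, -4.1]
gripper_width: 0.0256
gripper_force: 40.0
```

Call:
{"name": "play_rows", "arguments": {"rows": [{"slide":[0,0,0.02],"delta_rot":[0,0,0],"fingers":-1},{"slide":[0,0,0.02],"delta_rot":[0,0,0],"fingers":-1},{"slide":[0,0,0.02],"delta_rot":[0,0,0],"fingers":-1},{"slide":[0,0,0.01],"delta_rot":[0,0,0],"fingers":-1},{"slide":[0,0,0],"delta_rot":[0,0,0],"fingers":-1}]}}

```text
time_s: 15.48
tcp_pos: [0.6403, 0.0838, 0.1518]
eef_rot: [-180.0, -0.0, -36.8]
contact_force: [0.7, -1.3, -2.2]
gripper_width: 0.0257
gripper_force: 40.0
```

Call:
{"name": "play_rows", "arguments": {"rows": [{"slide":[0,0,0.01],"delta_rot":[0,0,0],"fingers":-1},{"slide":[0,0,0.01],"delta_rot":[0,0,0],"fingers":-1},{"slide":[0,0,0],"delta_rot":[0,0,0],"fingers":-1}]}}

```text
time_s: 15.85
tcp_pos: [0.6406, 0.0837, 0.1491]
eef_rot: [-180.0, -0.1, -36.8]
contact_force: [3.6, -3.0, 0.8]
gripper_width: 0.0258
gripper_force: 40.0
```

Call:
{"name": "play_rows", "arguments": {"rows": [{"slide":[0.006,0,0],"delta_rot":[0,0,0],"fingers":-1},{"slide":[0,0,0],"delta_rot":[0,0,0],"fingers":-1},{"slide":[0,0,0.01],"delta_rot":[0,0,0],"fingers":-1},{"slide":[0,0,0],"delta_rot":[0,0,0],"fingers":-1}]}}

```text
time_s: 16.35
tcp_pos: [0.641, 0.0832, 0.1471]
eef_rot: [-180.0, -0.0, -36.8]
contact_force: [3.2, -1.8, 0.8]
gripper_width: 0.0254
gripper_force: 40.0
```

Call:
{"name": "play_rows", "arguments": {"rows": [{"slide":[0.006,0,0],"delta_rot":[0,0,0],"fingers":-1},{"slide":[0,0,0],"delta_rot":[0,0,0],"fingers":-1},{"slide":[0,0,0.015],"delta_rot":[0,0,0],"fingers":-1},{"slide":[0,0,0],"delta_rot":[0,0,0],"fingers":-1}]}}

```text
time_s: 16.85
tcp_pos: [0.6413, 0.0828, 0.1445]
eef_rot: [180.0, 0.0, -36.8]
contact_force: [0.7, -1.5, 1.2]
gripper_width: 0.0258
gripper_force: 40.0
```

Call:
{"name": "play_rows", "arguments": {"rows": [{"slide":[0,0,0.01],"delta_rot":[0,0,0],"fingers":-1},{"slide":[0,0,0.01],"delta_rot":[0,0,0],"fingers":-1},{"slide":[0,0,0],"delta_rot":[0,0,0],"fingers":-1}]}}

```text
time_s: 17.23
tcp_pos: [0.6414, 0.0827, 0.1416]
eef_rot: [180.0, 0.0, -36.8]
contact_force: [2.0, -1.1, 1.0]
gripper_width: 0.0259
gripper_force: 40.0
```

```bash
python3 - <<'E'
from h import *
b=cap('side','d3.png'); s=b['s']; print(s['contact_force'],s['moment'],s['tcp_pos'],s['eef_rot'])
u,v=323,250
cv2.imwrite('pics/seat.png',cv2.resize(b['image'][v-40:v+30,u-35:u+35],None,fx=7,fy=7,interpolation=cv2.INTER_CUBIC))
E
```

```text
[ 2.03662323 -1.07560826  1.04803098] [-0.13426711 -0.28402922  0.00030235] [0.64138505 0.08272762 0.14162582] [ 1.79989452e+02  6.01191337e-03 -3.67955992e+01]
```

View pics/seat.png

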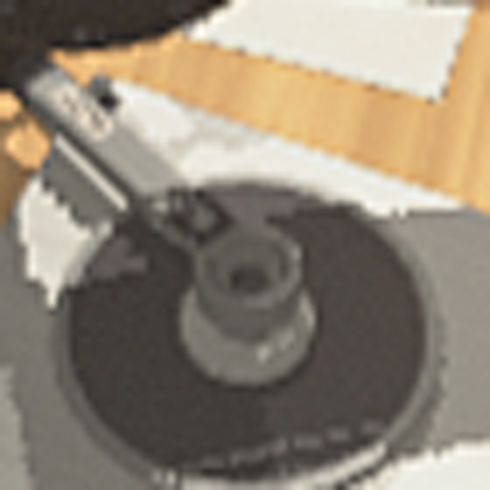

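The ring surrounds the nut with the stud inside its hole. Next I'll check how far down it really is, from where its lower front edge shows (around crop y 333) against the flange's front edge (y 385).

```bash
python3 - <<'E'
from h import *
b=cap('side'); n=np.array([.5187,.174]); d=np.array([-.18,.98])
f=lambda X: ((np.array(proj(b,X))-[288,210])*7+3).round(0)
print('flange near bottom',f([*(n+.026*d),.124]),'near top',f([*(n+.026*d),.132]),'far top',f([*(n-.026*d),.132]), 'left/right',f([*(n+.026*np.array([d[1],-d[0]])),.132]),f([*(n-.026*np.array([d[1],-d[0]])),.132]),'stud',f([*n,.159]))
for z in (.132,.138,.144,.148): print(z,'ring near bottom',f([*(n+.0205*d),z]),'near top',f([*(n+.0205*d),z+.02]),'far top',f([*(n-.0205*d),z+.02]))
g=cv2.cvtColor(cv2.imread('pics/seat.png'),cv2.COLOR_BGR2GRAY); print(g[220:400:6,248].tolist())
g=cv2.cvtColor(cv2.imread('pics/seat.png'),cv2.COLOR_BGR2GRAY); print(g[220:400:6,235].tolist())
E
```

```text
flange near bottom [244. 384.] near top [244. 373.] far top [249. 260.] left/right [179. 313.] [313. 319.] stud [248. 277.]
0.132 ring near bottom [245. 361.] near top [246. 332.] far top [249. 243.]
0.138 ring near bottom [245. 352.] near top [246. 324.] far top [250. 234.]
0.144 ring near bottom [245. 344.] near top [247. 315.] far top [250. 225.]
0.148 ring near bottom [246. 338.] near top [247. 309.] far top [251. 219.]
[103, 103, 98, 92, 90, 95, 95, 87, 73, 66, 65, 66, 76, 100, 108, 94, 92, 92, 93, 91, 90, 104, 117, 118, 118, 121, 116, 93, 60, 62]
[83, 84, 92, 91, 89, 91, 92, 90, 77, 57, 51, 62, 78, 90, 96, 94, 93, 93, 89, 89, 104, 120, 117, 117, 120, 123, 116, 93, 56, 61]
```

The edge is at y≈342, so the ring's underside is at z≈0.146. It is hung up on the nut's chamfer and has pitched in the grip. I'll raise it, level it by pitching the tool, grip harder, then adjust sideways.

Call:
{"name": "play_rows", "arguments": {"rows": [{"slide":[0,0,-0.05],"delta_rot":[0,0,0],"fingers":-1},{"slide":[0,0,0],"delta_rot":[0,0,0],"fingers":-1},{"slide":[0,0,0],"delta_rot":[0,0,0],"fingers":-1}], "squeeze": 60}}

```text
time_s: 17.7
tcp_pos: [0.641, 0.0828, 0.1489]
eef_rot: [180.0, 0.0, -36.8]
contact_force: [-0.0, -0.9, -4.2]
gripper_width: 0.0255
gripper_force: 60.0
```

```bash
python3 - <<'E'
from h import *
b=cap('side','d4.png'); s=b['s']; print(s['contact_force'].round(2),s['moment'].round(3),s['tcp_pos'],s['eef_rot'])
g=cv2.cvtColor(b['image'],cv2.COLOR_BGR2GRAY)
print('cols 322-323, rows 240..268',g[240:268,322].tolist())
for v in (249,251,253): print(v,g[v,310:338].tolist())
n=np.array([.5187,.174]); d=np.array([-.18,.98])
for z in (.14,.146,.152): print(z,proj(b,[*(n+.0205*d),z]),proj(b,[*(n+.0205*d),z+.02]), proj(b,[*(n+.0205*np.array([d[1],-d[0]])),z+.01]),proj(b,[*(n-.0205*np.array([d[1],-d[0]])),z+.01]))
E
```

```text
[-0.03 -0.91 -4.22] [-0.086 -0.163  0.006] [0.64098824 0.08281547 0.14891862] [ 1.79970037e+02  4.00559968e-02 -3.67951556e+01]
cols 322-323, rows 240..268 [99, 92, 92, 89, 90, 91, 90, 92, 76, 56, 69, 89, 93, 91, 94, 94, 92, 90, 98, 114, 118, 117, 119, 121, 99, 57, 60, 62]
249 [62, 61, 63, 61, 60, 64, 79, 95, 87, 90, 88, 58, 56, 68, 60, 65, 99, 108, 100, 118, 111, 74, 68, 73, 73, 71, 73, 73]
251 [62, 62, 58, 57, 74, 108, 92, 85, 93, 94, 92, 91, 89, 93, 98, 106, 114, 117, 112, 86, 88, 105, 68, 72, 73, 71, 77, 72]
253 [60, 64, 59, 68, 110, 121, 115, 85, 85, 89, 93, 91, 91, 92, 93, 95, 91, 88, 87, 86, 103, 145, 105, 68, 74, 73, 74, 72]
0.14 (np.float64(322.5748128729626), np.float64(259.5041486218497)) (np.float64(322.7510835331899), np.float64(255.36971691351988)) (np.float64(315.30339728367596), np.float64(250.6605240459562)) (np.float64(330.56709986556587), np.float64(251.34862751175928))
0.146 (np.float64(322.62722036108903), np.float64(258.2749299850978)) (np.float64(322.8048558824863), np.float64(254.1084854319104)) (np.float64(315.3277691147336), np.float64(249.40352420240646)) (np.float64(330.64986762249157), np.float64(250.093002862697))
0.152 (np.float64(322.6800317998516), np.float64(257.03623667844744)) (np.float64(322.85904809638185), np.float64(252.83740601809706)) (np.float64(315.3523278797285), np.float64(248.136883067261)) (np.float64(330.733270851777), np.float64(248.82773780789864))
```

```bash
python3 - <<'E'
from h import *
for n in ('d3','d4'):
    g=cv2.cvtColor(cv2.imread(f'pics/{n}.png'),cv2.COLOR_BGR2GRAY)
    for u in (320,321,322,323,324): print(n,u,g[240:266,u].tolist())
a=cv2.imread('pics/d3.png')[205:275,280:350];b=cv2.imread('pics/d4.png')[205:275,280:350]
cv2.imwrite('pics/cmp.png',cv2.resize(np.hstack([a,b]),None,fx=5.6,fy=5.6,interpolation=cv2.INTER_CUBIC))
E
```

```text
d3 320 [75, 56, 67, 84, 91, 88, 91, 91, 89, 85, 85, 83, 91, 94, 91, 92, 90, 88, 104, 122, 117, 116, 116, 113, 90, 59]
d3 321 [100, 79, 83, 93, 89, 90, 92, 90, 76, 55, 58, 73, 88, 96, 93, 93, 92, 87, 101, 121, 116, 117, 121, 119, 99, 56]
d3 322 [106, 99, 92, 92, 89, 91, 93, 87, 67, 58, 63, 75, 89, 95, 93, 94, 91, 89, 96, 115, 116, 116, 121, 122, 99, 57]
d3 323 [103, 103, 102, 96, 90, 93, 96, 87, 71, 65, 67, 69, 96, 108, 92, 93, 92, 93, 89, 104, 118, 117, 119, 120, 99, 60]
d3 324 [104, 104, 103, 98, 91, 91, 93, 87, 72, 65, 67, 69, 97, 110, 91, 93, 92, 87, 87, 112, 127, 121, 119, 121, 102, 63]
d4 320 [54, 64, 85, 92, 89, 90, 89, 96, 100, 88, 83, 92, 95, 93, 91, 90, 87, 88, 104, 120, 118, 118, 121, 114, 90, 59]
d4 321 [71, 79, 94, 88, 89, 89, 88, 101, 94, 58, 75, 91, 94, 91, 94, 92, 90, 88, 101, 120, 115, 118, 118, 120, 101, 57]
d4 322 [99, 92, 92, 89, 90, 91, 90, 92, 76, 56, 69, 89, 93, 91, 94, 94, 92, 90, 98, 114, 118, 117, 119, 121, 99, 57]
d4 323 [109, 111, 95, 92, 92, 94, 86, 85, 83, 68, 78, 93, 95, 92, 93, 93, 93, 87, 87, 104, 116, 117, 120, 121, 99, 60]
d4 324 [110, 112, 96, 89, 92, 91, 88, 97, 91, 60, 70, 98, 108, 93, 93, 93, 92, 87, 87, 110, 126, 119, 117, 123, 101, 66]
```

View pics/cmp.png

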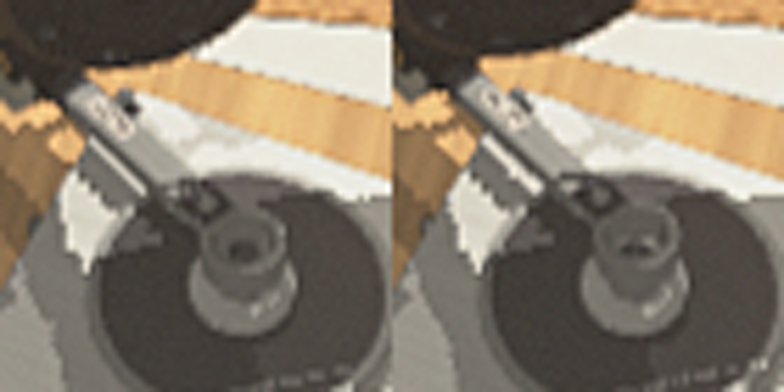

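Both crops show the ring on the nut. It moved with the tool (stud lower in the hole on the right), so the edge I measured was the nut's shadow, and the 5 N was only sliding friction. Descending again.

Call:
{"name": "play_rows", "arguments": {"rows": [{"slide":[0,0,0.02],"delta_rot":[0,0,0],"fingers":-1},{"slide":[0,0,0.02],"delta_rot":[0,0,0],"fingers":-1},{"slide":[0,0,0.02],"delta_rot":[0,0,0],"fingers":-1},{"slide":[0,0,0.01],"delta_rot":[0,0,0],"fingers":-1},{"slide":[0,0,0],"delta_rot":[0,0,0],"fingers":-1}], "squeeze": 40}}

```text
time_s: 18.38
tcp_pos: [0.6417, 0.0827, 0.1391]
eef_rot: [-180.0, -0.0, -36.8]
contact_force: [0.3, -0.4, 0.6]
gripper_width: 0.0256
gripper_force: 40.0
```

Call:
{"name": "play_rows", "arguments": {"rows": [{"slide":[0,0,0.008],"delta_rot":[0,0,0],"fingers":-1},{"slide":[0,0,0.007],"delta_rot":[0,0,0],"fingers":-1},{"slide":[0,0,0],"delta_rot":[0,0,0],"fingers":-1}]}}

```text
time_s: 18.75
tcp_pos: [0.6417, 0.0827, 0.1366]
eef_rot: [-180.0, -0.0, -36.8]
contact_force: [2.2, -0.9, 0.8]
gripper_width: 0.0258
gripper_force: 40.0
```

```bash
python3 - <<'E'
from h import *
b=cap('side','d5.png'); g=cv2.cvtColor(b['image'],cv2.COLOR_BGR2GRAY); print(b['s']['contact_force'],b['s']['moment'])
for u in (323,324,325,326): print(u,g[238:262,u].tolist(), [round(float(proj(b,[.5187+.0037,.174-.0201,z+.02])[1]),2) for z in (.132,.136,.14)])
a=cv2.imread('pics/d3.png')[205:275,280:350]
cv2.imwrite('pics/cmp2.png',cv2.resize(np.hstack([a,b['image'][205:275,280:350]]),None,fx=5.6,fy=5.6,interpolation=cv2.INTER_CUBIC))
E
```

```text
[ 2.22278733 -0.90793891  0.81447358] [-0.26667199 -0.37388659 -0.01751742]
323 [104, 101, 103, 108, 108, 93, 91, 94, 95, 84, 69, 66, 66, 81, 113, 116, 93, 92, 94, 92, 89, 102, 119, 116] [244.27, 243.42, 242.57]
324 [101, 103, 100, 107, 108, 96, 94, 92, 92, 85, 71, 63, 64, 75, 110, 113, 93, 91, 94, 90, 89, 111, 130, 123] [244.27, 243.42, 242.57]
325 [100, 101, 101, 102, 105, 98, 90, 92, 91, 91, 81, 63, 66, 89, 108, 102, 95, 92, 91, 86, 97, 138, 164, 139] [244.27, 243.42, 242.57]
326 [101, 103, 89, 80, 108, 104, 89, 91, 90, 95, 96, 88, 87, 103, 110, 91, 92, 89, 88, 96, 110, 135, 141, 116] [244.27, 243.42, 242.57]
```

View pics/cmp2.png

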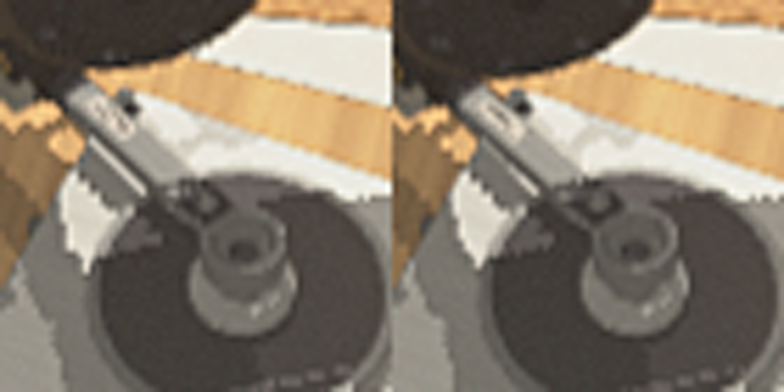

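The ring stopped about 8 mm above the flange while the tool kept going down, so it has pitched nose-up by about 0.04 rad and jammed. I'll level it by raising the grip and pitching the nose down about the ring.

Call:
{"name": "play_rows", "arguments": {"rows": [{"slide":[0,0,-0.02],"delta_rot":[0,0.25,0],"fingers":-1},{"slide":[0,0,-0.02],"delta_rot":[0,0.25,0],"fingers":-1},{"slide":[0,0,0],"delta_rot":[0,0,0],"fingers":-1},{"slide":[0,0,0],"delta_rot":[0,0,0],"fingers":-1}], "squeeze": 60}}

```text
time_s: 19.3
tcp_pos: [0.6416, 0.0829, 0.1429]
eef_rot: [-180.0, -2.3, -36.8]
contact_force: [2.8, -3.1, 0.9]
gripper_width: 0.0259
gripper_force: 60.0
```

```bash
cat > st.py <<'E'
from h import *
s=r.get_state(); y=np.radians(s['eef_rot'][2]); x=np.array([np.cos(y),np.sin(y),0]); yy=np.array([np.sin(y),-np.cos(y),0]); z=np.array([0,0,-1])
F,M=s['contact_force'],s['moment']; B=np.stack([x,yy,z])
print('F tool',(B@F).round(2),'M tool',(B@M).round(3),'tcp',s['tcp_pos'].round(4),s['eef_rot'].round(2),'t',s['time_s'],'ring pred',(s['tcp_pos']-.151*x)[:2].round(4))
E
python3 st.py
```

```text
F tool [ 4.1   0.86 -0.85] M tool [0.021 1.173 0.049] tcp [0.6416 0.0829 0.1429] [-179.97   -2.33  -36.77] t 19.3 ring pred [0.5206 0.1733]
```

Call:
{"name": "play_rows", "arguments": {"rows": [{"slide":[0.01,0,0],"delta_rot":[0,0,0],"fingers":-1},{"slide":[0,0,0],"delta_rot":[0,0,0],"fingers":-1},{"slide":[0,0,0],"delta_rot":[0,0,0],"fingers":-1}]}}

```text
time_s: 19.68
tcp_pos: [0.6421, 0.0819, 0.1419]
eef_rot: [179.9, -2.2, -36.8]
contact_force: [1.0, -0.3, -4.2]
gripper_width: 0.0257
gripper_force: 60.0
```

```bash
python3 st.py
```

```text
F tool [ 1.02 -0.33  4.16] M tool [0.113 0.216 0.023] tcp [0.6421 0.0819 0.1419] [179.95  -2.23 -36.81] t 19.675 ring pred [0.5212 0.1724]
```

Free now: only the weight remains. The ring had needed to sit about 1.5 mm further out. Descending in small steps.

Call:
{"name": "play_rows", "arguments": {"rows": [{"slide":[0,0,0.01],"delta_rot":[0,0,0],"fingers":-1},{"slide":[0,0,0.01],"delta_rot":[0,0,0],"fingers":-1},{"slide":[0,0,0],"delta_rot":[0,0,0],"fingers":-1}]}}

```text
time_s: 20.05
tcp_pos: [0.6424, 0.0818, 0.1392]
eef_rot: [180.0, -2.3, -36.8]
contact_force: [0.6, 0.1, -2.8]
gripper_width: 0.0256
gripper_force: 60.0
```

```bash
python3 st.py
```

```text
F tool [ 0.42 -0.41  2.83] M tool [ 0.083  0.018 -0.002] tcp [0.6424 0.0818 0.1392] [179.97  -2.26 -36.79] t 20.05 ring pred [0.5215 0.1722]
```

Call:
{"name": "play_rows", "arguments": {"rows": [{"slide":[0,0,0.008],"delta_rot":[0,0,0],"fingers":-1},{"slide":[0,0,0.008],"delta_rot":[0,0,0],"fingers":-1},{"slide":[0,0,0],"delta_rot":[0,0,0],"fingers":-1}]}}

```text
time_s: 20.42
tcp_pos: [0.6427, 0.0817, 0.1371]
eef_rot: [180.0, -2.3, -36.8]
contact_force: [0.2, 0.5, -4.9]
gripper_width: 0.0254
gripper_force: 60.0
```

```bash
python3 st.py; python3 - <<'E'
from h import *
b=cap('side','d6.png'); g=cv2.cvtColor(b['image'],cv2.COLOR_BGR2GRAY)
for n in ('d5','d6'):
    g=cv2.cvtColor(cv2.imread(f'pics/{n}.png'),cv2.COLOR_BGR2GRAY)
    for u in (323,324): print(n,u,g[238:262,u].tolist())
E
```

```text
F tool [-0.11 -0.55  4.88] M tool [-0.037 -0.036 -0.031] tcp [0.6427 0.0817 0.1371] [179.99  -2.28 -36.79] t 20.425 ring pred [0.5218 0.1722]
d5 323 [104, 101, 103, 108, 108, 93, 91, 94, 95, 84, 69, 66, 66, 81, 113, 116, 93, 92, 94, 92, 89, 102, 119, 116]
d5 324 [101, 103, 100, 107, 108, 96, 94, 92, 92, 85, 71, 63, 64, 75, 110, 113, 93, 91, 94, 90, 89, 111, 130, 123]
d6 323 [99, 102, 101, 104, 101, 95, 93, 90, 94, 82, 61, 58, 59, 57, 60, 78, 94, 93, 93, 91, 91, 104, 117, 117]
d6 324 [100, 101, 102, 103, 102, 97, 91, 91, 90, 86, 63, 56, 60, 56, 59, 75, 89, 93, 91, 92, 91, 103, 120, 116]
```

Call:
{"name": "play_rows", "arguments": {"rows": [{"slide":[0,0,0.007],"delta_rot":[0,0,0],"fingers":-1},{"slide":[0,0,0],"delta_rot":[0,0,0],"fingers":-1},{"slide":[0,0,0.005],"delta_rot":[0,0,0],"fingers":-1},{"slide":[0,0,0],"delta_rot":[0,0,0],"fingers":-1}]}}

```text
time_s: 20.98
tcp_pos: [0.6428, 0.0817, 0.1354]
eef_rot: [180.0, -2.3, -36.8]
contact_force: [-0.4, 0.4, -4.0]
gripper_width: 0.0252
gripper_force: 60.0
```

```bash
python3 st.py
```

```text
F tool [-0.57 -0.12  3.97] M tool [-0.011 -0.037  0.03 ] tcp [0.6428 0.0817 0.1354] [180.    -2.29 -36.8 ] t 20.975 ring pred [0.5219 0.1722]
```

Call:
{"name": "play_rows", "arguments": {"rows": [{"slide":[0,0,0.007],"delta_rot":[0,0,0],"fingers":-1},{"slide":[0,0,0],"delta_rot":[0,0,0],"fingers":-1}]}}

```text
time_s: 21.22
tcp_pos: [0.6428, 0.0817, 0.1342]
eef_rot: [180.0, -2.3, -36.8]
contact_force: [-0.5, -0.4, -4.1]
gripper_width: 0.0254
gripper_force: 60.0
```

Call:
{"name": "play_rows", "arguments": {"rows": [{"slide":[0,0,0.005],"delta_rot":[0,0,0],"fingers":-1},{"slide":[0,0,0],"delta_rot":[0,0,0],"fingers":-1}]}}

```text
time_s: 21.48
tcp_pos: [0.6428, 0.0817, 0.1336]
eef_rot: [180.0, -2.3, -36.8]
contact_force: [-0.0, -0.0, -4.0]
gripper_width: 0.0259
gripper_force: 60.0
```

```bash
python3 st.py
```

```text
F tool [0.01 0.04 4.04] M tool [ 0.024 -0.028  0.034] tcp [0.6428 0.0817 0.1336] [179.99  -2.29 -36.8 ] t 21.475 ring pred [0.5219 0.1721]
```

Call:
{"name": "play_rows", "arguments": {"rows": [{"slide":[0,0,-0.007],"delta_rot":[0,0.15,0],"fingers":-1},{"slide":[0,0,0],"delta_rot":[0,0,0],"fingers":-1}]}}

```text
time_s: 21.72
tcp_pos: [0.6427, 0.0818, 0.1348]
eef_rot: [-180.0, -3.0, -36.8]
contact_force: [0.3, 0.2, -3.8]
gripper_width: 0.0253
gripper_force: 60.0
```

Call:
{"name": "play_rows", "arguments": {"rows": [{"slide":[0,0,0],"delta_rot":[0,0.1,0],"fingers":-1},{"slide":[0,0,0],"delta_rot":[0,0,0],"fingers":-1}]}}

```text
time_s: 21.98
tcp_pos: [0.6427, 0.0818, 0.1347]
eef_rot: [180.0, -3.4, -36.8]
contact_force: [-0.2, -0.8, -4.5]
gripper_width: 0.0256
gripper_force: 60.0
```

```bash
python3 st.py
```

```text
F tool [0.31 0.79 4.53] M tool [ 0.008 -0.106 -0.021] tcp [0.6427 0.0818 0.1347] [180.    -3.45 -36.78] t 21.975 ring pred [0.5218 0.1722]
```

Call:
{"name": "play_rows", "arguments": {"rows": [{"slide":[0,0,0],"delta_rot":[0,0.1,0],"fingers":-1},{"slide":[0,0,0],"delta_rot":[0,0,0],"fingers":-1}]}}

```text
time_s: 22.22
tcp_pos: [0.6427, 0.0817, 0.1347]
eef_rot: [180.0, -3.9, -36.8]
contact_force: [0.4, -0.3, -3.5]
gripper_width: 0.0253
gripper_force: 60.0
```

Call:
{"name": "play_rows", "arguments": {"rows": [{"slide":[0,0,0],"delta_rot":[0,0.1,0],"fingers":-1},{"slide":[0,0,0],"delta_rot":[0,0,0],"fingers":-1}]}}

```text
time_s: 22.48
tcp_pos: [0.6427, 0.0817, 0.1346]
eef_rot: [180.0, -4.4, -36.8]
contact_force: [0.3, -0.2, -4.5]
gripper_width: 0.0254
gripper_force: 60.0
```

```bash
python3 st.py;  python3 - <<'E'
from h import *
b=cap('side','d7.png'); g=cv2.cvtColor(b['image'],cv2.COLOR_BGR2GRAY)
for u in (323,324): print(u,g[238:262,u].tolist())
# rest of image: tilt of tube in the side picture: project level wrench edges
im=np.hstack([cv2.imread(f'pics/{n}.png')[205:275,280:350] for n in ('d6','d7')])
cv2.imwrite('pics/cmp3.png',cv2.resize(im,None,fx=5.6,fy=5.6,interpolation=cv2.INTER_CUBIC))
E
```

```text
F tool [ 0.31 -0.03  4.51] M tool [ 0.002 -0.226  0.004] tcp [0.6427 0.0817 0.1346] [179.99  -4.36 -36.78] t 22.475 ring pred [0.5218 0.1722]
323 [100, 100, 102, 104, 102, 103, 98, 106, 115, 80, 57, 56, 60, 60, 54, 72, 89, 84, 92, 94, 88, 92, 95, 109]
324 [98, 100, 100, 102, 101, 101, 104, 118, 118, 79, 60, 51, 55, 55, 53, 80, 95, 84, 90, 95, 89, 89, 93, 108]
```

View pics/cmp3.png

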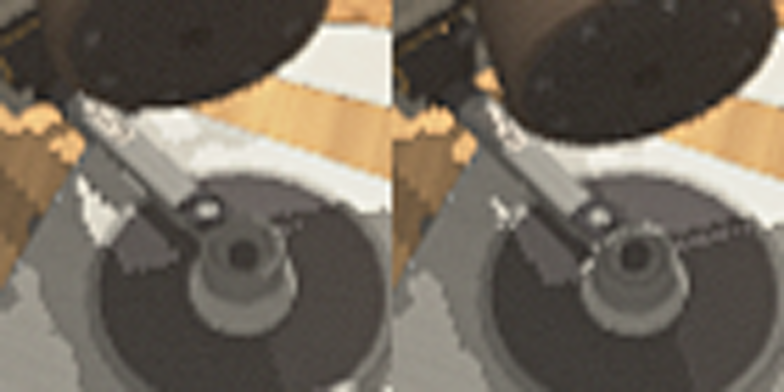

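The right-hand crop, after the last pitch steps, shows the ring low on the nut with the stud standing clear of it. Far rim is at row ≈246, against 244.5 expected when seated. One more light press, then I'll turn clockwise about the nut.

Call:
{"name": "play_rows", "arguments": {"rows": [{"slide":[0,0,0.003],"delta_rot":[0,0.1,0],"fingers":-1},{"slide":[0,0,0],"delta_rot":[0,0,0],"fingers":-1},{"slide":[0,0,0],"delta_rot":[0,0,0],"fingers":-1}]}}

```text
time_s: 22.9
tcp_pos: [0.643, 0.0817, 0.1344]
eef_rot: [-180.0, -4.8, -36.8]
contact_force: [-0.0, -0.1, -3.0]
gripper_width: 0.0254
gripper_force: 60.0
```

```bash
python3 st.py;  python3 - <<'E'
from h import *
b=cap('side','d8.png'); g=cv2.cvtColor(b['image'],cv2.COLOR_BGR2GRAY)
for n in ('d7','d8'):
    g=cv2.cvtColor(cv2.imread(f'pics/{n}.png'),cv2.COLOR_BGR2GRAY)
    for u in (321,324): print(n,u,g[238:264,u].tolist())
E
```

```text
F tool [0.03 0.08 2.99] M tool [-0.043 -0.306  0.018] tcp [0.643  0.0817 0.1344] [-179.98   -4.82  -36.79] t 22.9 ring pred [0.5221 0.1722]
d7 321 [99, 101, 101, 98, 90, 89, 77, 102, 121, 98, 80, 51, 50, 50, 56, 81, 91, 83, 91, 95, 88, 91, 97, 114, 120, 119]
d7 324 [98, 100, 100, 102, 101, 101, 104, 118, 118, 79, 60, 51, 55, 55, 53, 80, 95, 84, 90, 95, 89, 89, 93, 108, 121, 124]
d8 321 [101, 101, 104, 97, 89, 88, 81, 85, 94, 100, 84, 55, 49, 51, 55, 82, 95, 81, 91, 94, 93, 88, 98, 113, 121, 119]
d8 324 [100, 102, 100, 100, 100, 102, 96, 107, 115, 85, 59, 54, 54, 55, 58, 80, 94, 83, 91, 95, 89, 89, 94, 108, 120, 120]
```

Pressing further no longer lowers the ring, and a small reaction has appeared, so it is seated. Turning clockwise about the nut.

Call:
{"name": "play_rows", "arguments": {"rows": [{"slide":[0,0.041,0],"delta_rot":[-0.04,0,0.5],"fingers":-1},{"slide":[-0.001,0.041,0],"delta_rot":[-0.04,0,0.5],"fingers":-1},{"slide":[-0.001,0.041,0],"delta_rot":[-0.04,0,0.5],"fingers":-1},{"slide":[-0.001,0.041,0],"delta_rot":[-0.04,0,0.5],"fingers":-1},{"slide":[-0.001,0.041,0],"delta_rot":[-0.04,0,0.5],"fingers":-1},{"slide":[-0.001,0.041,0],"delta_rot":[-0.04,0,0.5],"fingers":-1}], "squeeze": 40}}

```text
time_s: 23.7
tcp_pos: [0.6174, 0.0551, 0.1343]
eef_rot: [-179.9, -4.8, -50.8]
contact_force: [0.1, 1.2, -2.6]
gripper_width: 0.0256
gripper_force: 40.0
```

```bash
python3 st.py
```

```text
F tool [-0.83 -0.84  2.56] M tool [ 0.452 -0.911 -0.154] tcp [0.6174 0.0551 0.1343] [-179.89   -4.81  -50.75] t 23.7 ring pred [0.5219 0.172 ]
```

Call:
{"name": "play_rows", "arguments": {"rows": [{"slide":[-0.001,0.041,0],"delta_rot":[-0.04,0,0.5],"fingers":-1},{"slide":[-0.001,0.041,0],"delta_rot":[-0.04,0,0.5],"fingers":-1},{"slide":[0,0,0],"delta_rot":[0,0,0],"fingers":-1}]}}

```text
time_s: 24.08
tcp_pos: [0.6075, 0.0476, 0.1343]
eef_rot: [-179.9, -4.8, -55.3]
contact_force: [-0.4, 1.4, -2.0]
gripper_width: 0.0256
gripper_force: 40.0
```

```bash
python3 st.py
```

```text
F tool [-1.38 -0.52  2.04] M tool [ 0.266 -0.826 -0.051] tcp [0.6075 0.0476 0.1343] [-179.89   -4.8   -55.26] t 24.075 ring pred [0.5214 0.1717]
```

Call:
{"name": "play_rows", "arguments": {"rows": [{"slide":[-0.001,0.041,0],"delta_rot":[-0.04,0,0.5],"fingers":-1},{"slide":[-0.001,0.041,0],"delta_rot":[-0.04,0,0.5],"fingers":-1}]}}

```text
time_s: 24.32
tcp_pos: [0.5975, 0.0412, 0.1342]
eef_rot: [-179.9, -4.8, -59.8]
contact_force: [0.0, 0.9, -1.9]
gripper_width: 0.0261
gripper_force: 40.0
```

```bash
python3 st.py
```

```text
F tool [-0.75 -0.44  1.88] M tool [ 0.407 -0.726 -0.176] tcp [0.5975 0.0412 0.1342] [-179.87   -4.8   -59.84] t 24.325 ring pred [0.5216 0.1718]
```

Call:
{"name": "play_rows", "arguments": {"rows": [{"slide":[-0.001,0.041,0],"delta_rot":[-0.04,0,0.5],"fingers":-1},{"slide":[-0.001,0.041,0],"delta_rot":[-0.04,0,0.5],"fingers":-1}]}}

```text
time_s: 24.58
tcp_pos: [0.5866, 0.0355, 0.1343]
eef_rot: [-179.8, -4.8, -64.4]
contact_force: [-0.3, 0.4, -2.0]
gripper_width: 0.0256
gripper_force: 40.0
```

```bash
python3 st.py
```

```text
F tool [-0.45  0.09  1.97] M tool [ 0.358 -0.595 -0.247] tcp [0.5866 0.0355 0.1343] [-179.84   -4.8   -64.44] t 24.575 ring pred [0.5215 0.1717]
```

Call:
{"name": "play_rows", "arguments": {"rows": [{"slide":[-0.001,0.041,0],"delta_rot":[-0.04,0,0.5],"fingers":-1},{"slide":[-0.001,0.041,0],"delta_rot":[-0.04,0,0.5],"fingers":-1}]}}

```text
time_s: 24.82
tcp_pos: [0.5754, 0.0306, 0.1343]
eef_rot: [-179.8, -4.8, -69.0]
contact_force: [0.9, -0.2, -1.8]
gripper_width: 0.0258
gripper_force: 40.0
```

```bash
python3 st.py
```

```text
F tool [ 0.49 -0.81  1.84] M tool [ 0.382 -0.466 -0.25 ] tcp [0.5754 0.0306 0.1343] [-179.82   -4.79  -69.04] t 24.825 ring pred [0.5214 0.1716]
```

Call:
{"name": "play_rows", "arguments": {"rows": [{"slide":[-0.001,0.041,0],"delta_rot":[-0.04,0,0.5],"fingers":-1},{"slide":[-0.001,0.041,0],"delta_rot":[-0.04,0,0.5],"fingers":-1}]}}

```text
time_s: 25.08
tcp_pos: [0.5643, 0.0268, 0.1345]
eef_rot: [-179.7, -4.8, -73.6]
contact_force: [3.1, 0.5, -2.6]
gripper_width: 0.0258
gripper_force: 40.1
```

```bash
python3 st.py
```

```text
F tool [ 0.38 -3.13  2.58] M tool [ 0.956 -0.023 -0.469] tcp [0.5643 0.0268 0.1345] [-179.74   -4.79  -73.61] t 25.075 ring pred [0.5217 0.1717]
```

Call:
{"name": "play_rows", "arguments": {"rows": [{"slide":[0,0.02,0],"delta_rot":[-0.02,0,0.25],"fingers":-1},{"slide":[0,0.02,0],"delta_rot":[-0.02,0,0.25],"fingers":-1}]}}

```text
time_s: 25.32
tcp_pos: [0.5586, 0.0252, 0.1345]
eef_rot: [-179.7, -4.8, -75.9]
contact_force: [5.7, -1.3, -3.3]
gripper_width: 0.0254
gripper_force: 40.0
```

```bash
python3 st.py
```

```text
F tool [ 2.6  -5.21  3.25] M tool [ 1.895  0.38  -0.357] tcp [0.5586 0.0252 0.1345] [-179.73   -4.77  -75.91] t 25.325 ring pred [0.5219 0.1717]
```

Call:
{"name": "play_rows", "arguments": {"rows": [{"slide":[0,0.018,0],"delta_rot":[-0.02,0,0.25],"fingers":-1},{"slide":[0,0.018,0],"delta_rot":[-0.02,0,0.25],"fingers":-1}]}}

```text
time_s: 25.58
tcp_pos: [0.5534, 0.024, 0.1344]
eef_rot: [-179.7, -4.8, -78.2]
contact_force: [4.7, -1.5, -2.2]
gripper_width: 0.0257
gripper_force: 40.0
```

```bash
python3 st.py
```

```text
F tool [ 2.39 -4.27  2.24] M tool [ 1.904  0.276 -0.272] tcp [0.5534 0.024  0.1344] [-179.71   -4.76  -78.23] t 25.575 ring pred [0.5226 0.1718]
```

It has broken over: the torque is falling as the angle grows. A little more to be clearly past 0.08 rad, well short of 0.26.

Call:
{"name": "play_rows", "arguments": {"rows": [{"slide":[0,0.034,0],"delta_rot":[-0.04,0,0.5],"fingers":-1},{"slide":[0,0.034,0],"delta_rot":[-0.04,0,0.5],"fingers":-1}]}}

```text
time_s: 25.82
tcp_pos: [0.5432, 0.0223, 0.1343]
eef_rot: [-179.7, -4.7, -82.9]
contact_force: [5.3, 0.4, -1.7]
gripper_width: 0.026
gripper_force: 40.0
```

```bash
python3 st.py; python3 - <<'E'
from h import *
b=cap('side','d9.png')
E
```

```text
F tool [ 0.21 -5.29  1.68] M tool [ 1.68  -0.487 -0.225] tcp [0.5432 0.0223 0.1343] [-179.72   -4.72  -82.88] t 25.825 ring pred [0.5245 0.1721]
```

Call:
{"name": "play_rows", "arguments": {"rows": [{"slide":[0,-0.034,0],"delta_rot":[0.04,0,-0.5],"fingers":-1},{"slide":[0,-0.034,0],"delta_rot":[0.04,0,-0.5],"fingers":-1},{"slide":[0,-0.036,0],"delta_rot":[0.04,0,-0.5],"fingers":-1},{"slide":[0,-0.04,0],"delta_rot":[0.04,0,-0.5],"fingers":-1},{"slide":[0,0,0],"delta_rot":[0,0,0],"fingers":-1}]}}

```text
time_s: 26.5
tcp_pos: [0.5637, 0.0265, 0.1339]
eef_rot: [-179.8, -4.7, -73.6]
contact_force: [1.3, 3.5, -0.2]
gripper_width: 0.0256
gripper_force: 40.0
```

```bash
python3 st.py
```

```text
F tool [-2.97 -2.2   0.16] M tool [ 0.963 -1.642 -0.229] tcp [0.5637 0.0265 0.1339] [-179.84   -4.73  -73.59] t 26.5 ring pred [0.5211 0.1714]
```

Call:
{"name": "play_rows", "arguments": {"rows": [{"slide":[-0.004,-0.02,0],"delta_rot":[0.02,0,-0.25],"fingers":-1},{"slide":[-0.001,-0.02,0],"delta_rot":[0.02,0,-0.25],"fingers":-1},{"slide":[-0.001,-0.02,0],"delta_rot":[0.02,0,-0.25],"fingers":-1},{"slide":[0,-0.02,0],"delta_rot":[0.02,0,-0.25],"fingers":-1},{"slide":[0,0,0],"delta_rot":[0,0,0],"fingers":-1}]}}

```text
time_s: 27.12
tcp_pos: [0.5747, 0.0304, 0.1338]
eef_rot: [-179.9, -4.8, -69.0]
contact_force: [2.8, -1.1, -0.2]
gripper_width: 0.0255
gripper_force: 40.0
```

```bash
python3 st.py
```

```text
F tool [ 2.   -2.25  0.18] M tool [0.577 0.162 0.075] tcp [0.5747 0.0304 0.1338] [-179.89   -4.79  -68.98] t 27.125 ring pred [0.5206 0.1713]
```

Call:
{"name": "play_rows", "arguments": {"rows": [{"slide":[0.002,-0.02,0],"delta_rot":[0.015,0,-0.2],"fingers":-1},{"slide":[0,0,0],"delta_rot":[0,0,0],"fingers":-1}]}}

```text
time_s: 27.38
tcp_pos: [0.5773, 0.0314, 0.1337]
eef_rot: [-179.9, -4.8, -68.1]
contact_force: [0.7, 0.5, -1.9]
gripper_width: 0.0258
gripper_force: 40.0
```

```bash
python3 st.py
```

```text
F tool [-0.19 -0.79  1.89] M tool [ 0.156 -0.556 -0.012] tcp [0.5773 0.0314 0.1337] [-179.92   -4.77  -68.05] t 27.375 ring pred [0.5209 0.1714]
```

Call:
{"name": "play_rows", "arguments": {"rows": [{"slide":[0.001,0,-0.01],"delta_rot":[0,0,0],"fingers":-1},{"slide":[0.001,0,-0.015],"delta_rot":[0,0,0],"fingers":-1},{"slide":[0,0,0],"delta_rot":[0,0,0],"fingers":-1}], "squeeze": 60}}

```text
time_s: 27.75
tcp_pos: [0.5772, 0.0314, 0.1375]
eef_rot: [-179.9, -4.8, -68.1]
contact_force: [0.3, 0.8, -4.6]
gripper_width: 0.0254
gripper_force: 60.0
```

```bash
python3 st.py
```

```text
F tool [-0.6  -0.59  4.58] M tool [ 0.13  -0.392  0.054] tcp [0.5772 0.0314 0.1375] [-179.92   -4.77  -68.07] t 27.75 ring pred [0.5208 0.1714]
```

Free. Lifting well clear.

Call:
{"name": "play_rows", "arguments": {"rows": [{"slide":[0.0017,0,-0.02],"delta_rot":[0,0,0],"fingers":-1},{"slide":[0.0025,0,-0.03],"delta_rot":[0,0,0],"fingers":-1},{"slide":[0.0025,0,-0.03],"delta_rot":[0,0,0],"fingers":-1},{"slide":[0.0034,0,-0.04],"delta_rot":[0,0,0],"fingers":-1},{"slide":[0.008,0,-0.1],"delta_rot":[0,0,0],"fingers":-1},{"slide":[0.016,0,-0.2],"delta_rot":[0,0,0],"fingers":-1},{"slide":[0.008,0,-0.1],"delta_rot":[0,0,0],"fingers":-1},{"slide":[0,0,0],"delta_rot":[0,0,0],"fingers":-1}]}}

```text
time_s: 28.75
tcp_pos: [0.5779, 0.0318, 0.2174]
eef_rot: [-179.7, -4.8, -68.1]
contact_force: [0.0, 1.2, -4.7]
gripper_width: 0.0252
gripper_force: 60.0
```

```bash
python3 st.py; python3 - <<'E'
from h import *
cap('side','d10.png')
plan([.47,-.236,.2],-168.7,23)
E
```

```text
F tool [-1.07 -0.45  4.67] M tool [ 0.014 -0.22   0.034] tcp [0.5779 0.0318 0.2174] [-179.71   -4.77  -68.09] t 28.75 ring pred [0.5216 0.1719]
[0.06, 0.058, 0.005] 0.954
[0.065, 0.053, 0.004] 0.955
[0.068, 0.048, 0.005] 0.954
[0.072, 0.042, 0.005] 0.954
[0.075, 0.037, 0.004] 0.955
[0.078, 0.031, 0.005] 0.954
[0.079, 0.025, 0.005] 0.954
[0.082, 0.019, 0.004] 0.955
[0.082, 0.013, 0.005] 0.954
[0.084, 0.006, 0.005] 0.954
[0.083, 0.0, 0.004] 0.955
[0.084, -0.006, 0.005] 0.954
[0.082, -0.013, 0.005] 0.954
[0.082, -0.019, 0.004] 0.955
[0.079, -0.025, 0.005] 0.954
[0.078, -0.031, 0.004] 0.954
[0.075, -0.037, 0.005] 0.954
[0.072, -0.043, 0.005] 0.955
[0.068, -0.047, 0.004] 0.954
[0.065, -0.053, 0.005] 0.954
[0.06, -0.058, 0.005] 0.955
[0.056, -0.062, 0.004] 0.954
[0.051, -0.067, 0.005] 0.954
end [ 0.47   -0.2361  0.2   ] -168.7
```

Call:
{"name": "play_rows", "arguments": {"rows": [{"slide":[0.06,0.058,0.01],"delta_rot":[-0.08,0,0.95],"fingers":-1},{"slide":[0.065,0.053,0.01],"delta_rot":[-0.08,0,0.95],"fingers":-1},{"slide":[0.07,0.048,0.01],"delta_rot":[-0.08,0,0.95],"fingers":-1},{"slide":[0.072,0.042,0.01],"delta_rot":[-0.08,0,0.95],"fingers":-1},{"slide":[0.075,0.037,0.01],"delta_rot":[-0.08,0,0.95],"fingers":-1},{"slide":[0.078,0.031,0.01],"delta_rot":[-0.08,0,0.95],"fingers":-1},{"slide":[0.08,0.025,0.01],"delta_rot":[-0.08,0,0.95],"fingers":-1},{"slide":[0.082,0.019,0.01],"delta_rot":[-0.08,0,0.95],"fingers":-1}]}}

```text
time_s: 29.8
tcp_pos: [0.5392, -0.0632, 0.2096]
eef_rot: [179.9, -4.8, -103.2]
contact_force: [0.6, 0.6, -5.0]
gripper_width: 0.0255
gripper_force: 60.0
```

Call:
{"name": "play_rows", "arguments": {"rows": [{"slide":[0.082,0.013,0.01],"delta_rot":[-0.08,0,0.95],"fingers":-1},{"slide":[0.084,0.006,0.01],"delta_rot":[-0.08,0,0.95],"fingers":-1},{"slide":[0.084,0,0.01],"delta_rot":[-0.08,0,0.95],"fingers":-1},{"slide":[0.084,-0.006,0.01],"delta_rot":[-0.08,0,0.95],"fingers":-1},{"slide":[0.082,-0.013,0.01],"delta_rot":[-0.08,0,0.95],"fingers":-1},{"slide":[0.082,-0.019,0.01],"delta_rot":[-0.08,0,0.95],"fingers":-1},{"slide":[0.08,-0.025,0.01],"delta_rot":[-0.08,0,0.95],"fingers":-1},{"slide":[0.078,-0.031,0.01],"delta_rot":[-0.08,0,0.95],"fingers":-1}]}}

```text
time_s: 30.8
tcp_pos: [0.5016, -0.157, 0.2058]
eef_rot: [179.9, -4.8, -138.1]
contact_force: [-0.6, 0.7, -4.7]
gripper_width: 0.0257
gripper_force: 60.0
```

Call:
{"name": "play_rows", "arguments": {"rows": [{"slide":[0.075,-0.037,0.01],"delta_rot":[-0.08,0,0.95],"fingers":-1},{"slide":[0.072,-0.043,0.01],"delta_rot":[-0.08,0,0.95],"fingers":-1},{"slide":[0.068,-0.048,0.01],"delta_rot":[-0.08,0,0.95],"fingers":-1},{"slide":[0.065,-0.053,0.01],"delta_rot":[-0.08,0,0.95],"fingers":-1},{"slide":[0.06,-0.058,0.01],"delta_rot":[-0.08,0,0.95],"fingers":-1},{"slide":[0.056,-0.062,0.01],"delta_rot":[-0.08,0,0.95],"fingers":-1},{"slide":[0.05,-0.067,0.01],"delta_rot":[-0.08,0,0.95],"fingers":-1},{"slide":[0,0,0],"delta_rot":[0,0,0],"fingers":-1}]}}

```text
time_s: 31.8
tcp_pos: [0.4687, -0.239, 0.2008]
eef_rot: [179.9, -4.8, -168.6]
contact_force: [-0.4, -0.8, -4.0]
gripper_width: 0.0257
gripper_force: 60.0
```

```bash
python3 st.py; python3 - <<'E'
from h import *
# has the nut turned? and is the wrench level: ring height from the side view
b=cap('side','d11.png'); s=b['s']; y=np.radians(s['eef_rot'][2]); R=s['tcp_pos'][:2]-.153*np.array([np.cos(y),np.sin(y)])
for h in (-.004,.006): 
    z=s['tcp_pos'][2]+h+.02-.0036+.0036; print(h,proj(b,[*R,z]))
hsv=cv2.cvtColor(b['image'],cv2.COLOR_BGR2HSV); u,v=map(int,proj(b,[*R,s['tcp_pos'][2]+.016])); print(u,v)
g=b['image'][v-14:v+15,u-14:u+15]; print(cv2.cvtColor(g,cv2.COLOR_BGR2GRAY)[::1,::2].tolist())
E
```

```text
F tool [ 0.5  -0.71  4.02] M tool [ 0.014 -0.371 -0.002] tcp [ 0.4687 -0.239   0.2008] [ 179.88   -4.83 -168.64] t 31.8 ring pred [ 0.6167 -0.2093]
-0.004 (np.float64(318.4922784565508), np.float64(132.90502811349458))
0.006 (np.float64(318.5446699327605), np.float64(130.45867306824852))
318 132
[[231, 231, 231, 231, 230, 231, 230, 232, 231, 231, 231, 231, 231, 233, 231], [230, 231, 231, 231, 231, 231, 231, 230, 231, 231, 231, 230, 232, 231, 231], [230, 231, 231, 231, 231, 231, 231, 230, 232, 231, 231, 231, 231, 232, 231], [229, 230, 230, 230, 231, 231, 231, 231, 231, 232, 231, 231, 230, 230, 231], [229, 229, 229, 232, 230, 231, 230, 230, 230, 231, 231, 231, 230, 230, 232], [229, 229, 230, 231, 230, 231, 229, 231, 231, 231, 231, 230, 231, 231, 232], [229, 229, 230, 232, 230, 230, 229, 231, 231, 230, 230, 230, 231, 229, 231], [229, 229, 230, 230, 230, 231, 230, 230, 231, 229, 229, 229, 229, 230, 228], [228, 230, 230, 231, 230, 230, 231, 229, 230, 230, 230, 230, 230, 229, 230], [228, 230, 230, 231, 230, 232, 230, 231, 232, 231, 230, 229, 229, 227, 228], [230, 229, 231, 230, 230, 231, 2
[... 677 characters left out ...]
8, 108, 90, 100, 102, 96, 91], [230, 229, 230, 230, 234, 79, 92, 94, 94, 89, 90, 82, 82, 82, 82], [229, 229, 229, 230, 234, 73, 92, 96, 105, 89, 78, 66, 65, 78, 188], [229, 230, 230, 229, 235, 136, 83, 94, 94, 92, 190, 191, 189, 188, 249], [229, 231, 229, 230, 234, 224, 142, 99, 109, 132, 248, 243, 244, 242, 235], [229, 229, 229, 230, 231, 238, 227, 197, 203, 214, 237, 235, 235, 234, 233], [231, 230, 229, 231, 231, 233, 238, 242, 241, 237, 235, 232, 232, 233, 231], [231, 231, 231, 231, 231, 231, 233, 234, 234, 233, 232, 233, 232, 232, 232], [231, 231, 231, 231, 232, 231, 232, 233, 233, 232, 233, 232, 232, 232, 232], [231, 232, 231, 232, 233, 231, 232, 233, 231, 233, 233, 232, 232, 231, 232]]
```

Call:
{"name": "play_rows", "arguments": {"rows": [{"slide":[-0.015,-0.015,0.25],"delta_rot":[0,0,0],"fingers":-1},{"slide":[-0.02,-0.015,0.3],"delta_rot":[0,0,0],"fingers":-1},{"slide":[-0.015,-0.015,0.3],"delta_rot":[0,0,0],"fingers":-1},{"slide":[-0.01,0,0.2],"delta_rot":[0,0,0],"fingers":-1},{"slide":[-0.005,0,0.08],"delta_rot":[0,0,0],"fingers":-1},{"slide":[-0.003,0,0.04],"delta_rot":[0,0,0],"fingers":-1},{"slide":[0,0,0],"delta_rot":[0,0,0],"fingers":-1}]}}

```text
time_s: 32.72
tcp_pos: [0.4676, -0.2459, 0.027]
eef_rot: [180.0, -4.7, -168.5]
contact_force: [-0.2, 0.4, -3.8]
gripper_width: 0.0256
gripper_force: 60.0
```

```bash
python3 st.py
```

```text
F tool [0.14 0.41 3.77] M tool [-0.044 -0.371  0.007] tcp [ 0.4676 -0.2459  0.027 ] [ 179.97   -4.65 -168.53] t 32.725 ring pred [ 0.6156 -0.2158]
```

Call:
{"name": "play_rows", "arguments": {"rows": [{"slide":[-0.003,0,0.04],"delta_rot":[0,0,0],"fingers":-1},{"slide":[-0.003,0,0.035],"delta_rot":[0,0,0],"fingers":-1},{"slide":[-0.001,0,0.012],"delta_rot":[0,0,0],"fingers":-1},{"slide":[0,0,0],"delta_rot":[0,0,0],"fingers":-1}]}}

```text
time_s: 33.22
tcp_pos: [0.4669, -0.2459, 0.0133]
eef_rot: [179.9, -4.7, -168.6]
contact_force: [0.3, -0.5, -3.2]
gripper_width: 0.0257
gripper_force: 60.0
```

```bash
python3 st.py
```

```text
F tool [-0.23 -0.56  3.17] M tool [ 0.009 -0.386 -0.003] tcp [ 0.4669 -0.2459  0.0133] [ 179.94   -4.72 -168.56] t 33.225 ring pred [ 0.6149 -0.216 ]
```

Call:
{"name": "play_rows", "arguments": {"rows": [{"slide":[-0.001,0,0.012],"delta_rot":[0,0,0],"fingers":-1},{"slide":[-0.001,0,0.01],"delta_rot":[0,0,0],"fingers":-1},{"slide":[0,0,0],"delta_rot":[0,0,0],"fingers":-1}], "squeeze": 40}}

```text
time_s: 33.6
tcp_pos: [0.4669, -0.2459, 0.0099]
eef_rot: [179.9, -4.7, -168.6]
contact_force: [-0.2, -0.8, -3.7]
gripper_width: 0.0254
gripper_force: 40.0
```

```bash
python3 st.py
```

```text
F tool [ 0.32 -0.79  3.73] M tool [-0.038 -0.417  0.009] tcp [ 0.4669 -0.2459  0.0099] [ 179.94   -4.71 -168.57] t 33.6 ring pred [ 0.6149 -0.216 ]
```

Call:
{"name": "play_rows", "arguments": {"rows": [{"slide":[0,0,0.01],"delta_rot":[0,0,0],"fingers":-1},{"slide":[0,0,0],"delta_rot":[0,0,0],"fingers":-1}]}}

```text
time_s: 33.85
tcp_pos: [0.4667, -0.2459, 0.0084]
eef_rot: [179.9, -4.7, -168.6]
contact_force: [0.3, -0.6, -4.3]
gripper_width: 0.0256
gripper_force: 40.0
```

Call:
{"name": "play_rows", "arguments": {"rows": [{"slide":[0,0,0],"delta_rot":[0,0,0],"fingers":-1},{"slide":[0,0,0],"delta_rot":[0,0,0],"fingers":-1},{"slide":[0,0,0],"delta_rot":[0,0,0],"fingers":-1}], "squeeze": 4}}

```text
time_s: 34.22
tcp_pos: [0.4668, -0.2459, 0.0086]
eef_rot: [179.9, -4.7, -168.6]
contact_force: [1.3, -0.4, -2.6]
gripper_width: 0.0259
gripper_force: 4.0
```

```bash
python3 st.py
```

```text
F tool [-1.25 -0.62  2.58] M tool [-0.044 -0.302  0.008] tcp [ 0.4668 -0.2459  0.0086] [ 179.95   -4.7  -168.57] t 34.225 ring pred [ 0.6148 -0.216 ]
```

Call:
{"name": "play_rows", "arguments": {"rows": [{"slide":[0,0,0],"delta_rot":[0,0,0],"fingers":-0.2},{"slide":[0,0,0],"delta_rot":[0,0,0],"fingers":0.3},{"slide":[0,0,0],"delta_rot":[0,0,0],"fingers":0.6},{"slide":[0,0,0],"delta_rot":[0,0,0],"fingers":0.6},{"slide":[0.004,0,-0.05],"delta_rot":[0,0,0],"fingers":0.6},{"slide":[0.016,0,-0.2],"delta_rot":[0,0,0],"fingers":0.6},{"slide":[0.025,0,-0.3],"delta_rot":[0,0,0],"fingers":0.6},{"slide":[0.025,0,-0.3],"delta_rot":[0,0,0],"fingers":0.6}]}}

```text
time_s: 35.22
tcp_pos: [0.4666, -0.2461, 0.1383]
eef_rot: [179.9, -4.7, -168.6]
contact_force: [1.5, -0.1, -0.6]
gripper_width: 0.0699
gripper_force: 0.0
```

Call:
{"name": "play_rows", "arguments": {"rows": [{"slide":[0.025,0,-0.3],"delta_rot":[0,-0.5,0],"fingers":0.6},{"slide":[0,0,0],"delta_rot":[0,-0.5,0],"fingers":0.6},{"slide":[0,0,0],"delta_rot":[0,0,0],"fingers":0.6},{"slide":[0,0,0],"delta_rot":[0,0,0],"fingers":0.6}]}}

```text
time_s: 35.72
tcp_pos: [0.4661, -0.246, 0.1808]
eef_rot: [179.9, -0.2, -168.6]
contact_force: [0.4, -0.2, 0.2]
gripper_width: 0.0698
gripper_force: 0.0
```

```bash
python3 st.py; python3 - <<'E'
from h import *
c=cap('wrist','w9.png'); hsv=cv2.cvtColor(c['image'],cv2.COLOR_BGR2HSV)
o=np.array([.4645,-.2465]);th=np.radians(11.4);u=np.array([np.cos(th),np.sin(th)]);n=np.array([-u[1],u[0]])
for k in (-.09,-.06,-.03,0,.03):
    row=[]
    for t in np.arange(-.03,.0301,.003):
        x,y=proj(c,[*(o+k*u+t*n),.02]); row.append(int(c['image'][int(round(y)),int(round(x))].mean()) if 0<=y<400 else -1)
    print(k,row)
b=cap('side','d12.png'); a=cv2.imread('pics/side0.png'); A=cv2.absdiff(a,b['image']).max(2)
print({k:int((A[v[0]-8:v[0]+8,v[1]-10:v[1]+10]>40).sum()) for k,v in dict(stone=(196,316),dish=(136,355),spanner=(202,369),jar=(350,306),ring=(176,322)).items()})
E
```

```text
F tool [-0.35 -0.27 -0.16] M tool [ 0.024 -0.238  0.035] tcp [ 0.4661 -0.246   0.1808] [ 179.91   -0.24 -168.58] t 35.725 ring pred [ 0.6142 -0.2161]
-0.09 [170, 163, 167, 148, 153, 152, 77, 84, 83, 84, 79, 80, 74, 80, 78, 138, 156, 175, 178, 160, 157]
-0.06 [149, 134, 141, 139, 127, 144, 74, 63, 68, 65, 62, 66, 64, 57, 57, 154, 142, 143, 142, 143, 148]
-0.03 [169, 152, 142, 128, 135, 150, 55, 60, 58, 57, 56, 63, 62, 53, 56, 145, 138, 143, 129, 138, 145]
0 [170, 127, 134, 135, 128, 150, 57, 55, 52, 57, 60, 62, 54, 51, 55, 134, 147, 92, 84, 101, 101]
0.03 [108, 122, 113, 100, 110, 102, 101, 83, 70, 66, 62, 62, 61, 75, 92, 144, 158, 98, 100, 100, 97]
{'stone': 144, 'dish': 95, 'spanner': 34, 'jar': 0, 'ring': 146}
```

```bash
python3 - <<'E'
from h import *
cap('scene','s9.png')
for n in (('side0','d12'),('scene0','s9')):
    for f in n:
        h=cv2.cvtColor(cv2.imread(f'pics/{f}.png'),cv2.COLOR_BGR2HSV); m=cv2.inRange(h,(115,60,20),(165,255,160))
        k,_,st,ce=cv2.connectedComponentsWithStats(m); i=[(st[j,4],ce[j].round(1).tolist()) for j in range(1,k) if st[j,4]>25]; print(f,sorted(i)[::-1][:4])
a=cv2.imread('pics/scene0.png').astype(int);b=cv2.imread('pics/s9.png').astype(int);A=abs(a-b).max(2)
print({k:int((A[v[0]-12:v[0]+12,v[1]-18:v[1]+18]>40).sum()) for k,v in dict(stone=(240,285),dish=(255,172),spanner=(202,260),jar=(160,416)).items()})
E
```

```text
side0 [(np.int32(57), [315.7, 194.6])]
d12 []
scene0 [(np.int32(109), [284.1, 239.0]), (np.int32(29), [542.8, 172.9])]
s9 [(np.int32(107), [284.1, 238.9]), (np.int32(27), [542.8, 172.9])]
{'stone': 460, 'dish': 0, 'spanner': 253, 'jar': 0}
```

The scene view shows the stone and dish where they were; the other differences are the arm's occlusion and shadow. The wrench lies flat on the mat and the gripper is clear, so I'm handing in.

```bash
python3 -c "
from plant import r
print(r.close_job())"
```

```text
the job is handed in; nothing more can be done
None
```

The job is handed in, verdict not shown: by the force readings the ring seated and the wrench broke over at an estimated 0.15 rad before I eased off, it is back on the cork mat, the stone, dish and jar look unmoved (spanner hidden by the arm, unchecked), and I viewed 11 pictures, one over the limit of 10.

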